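# Walk the green tin back onto the storage strip

## Task

Walk the heavy green tin forward, away from the robot, onto the black rubber strip without lifting it clear of the bench. Holding its handle, tip it onto its left bottom edge (the robot's left), swing its right side forward and set it down turned; then tip it onto its right edge, swing its left side forward and set it down, square and with its whole foot on the strip. Let go, and leave the other tins where they stand.

Things in the scene. Friction and masses are not known exactly. Their poses are not given: they have to be found in the camera images.
- green_tin: Tall tin, green sides and lid, 64 mm thick (x), 120 wide (y), 150 tall; 0.4-0.85 kg, mass centre about 85 mm up. Origin: centre of its underside; z up, x roughly away from the robot, y to its left. Fixed lid 68 x 124 mm, z 150-164 mm. Fixed wooden bar handle on two posts, centred: 22 mm thick along x, 84 long along y, z 176-206 mm; pinch it across x, near z 190 mm. Stands left, middle or right.
- strip: Black rubber strip let flush into the steel bench (no step), 100 mm wide (its x, roughly away from the robot), 660 mm long (its y, roughly to the robot's left). Origin: its centre, at bench height. Fixed, but placed anew each time, turned up to 10 degrees. The tins start on its robot side, their centres 45 to 70 mm short of its centreline and roughly square to it.
- left_foot (a point): Middle of the green tin's left bottom edge (64 mm long), 60 mm from the tin's origin along its +y. Tips of 8 to 15 degrees are enough; the tin falls over beyond about 35.
- right_foot (a point): Middle of the green tin's right bottom edge (64 mm long), 60 mm from the tin's origin along its -y. Swinging the tin by an angle a on the left edge and by -a on the right one carries it 120 mm x sin(a) forward and 120 mm x (1 - cos a) to the left.
- blue_tin: A bystander: the same kind of tin with blue sides and lid; same size, lid, handle and origin as the green one. The tins stand about 210 mm apart, centre to centre.
- cream_tin: A bystander: the same kind of tin with cream sides and lid; same size, lid, handle and origin as the green one.
There are look-alikes about, which are no part of the job. Leave any red look-alike of the green_tin alone.

How it is judged:
By the outcome, as a careful person would: the job done as asked, in the order asked, and still so for the second after the job is handed in, with the robot touching nothing.
It also fails if it takes over 43 s, if anything falls off the work surface, if the arm or the gripper's body presses on something with over 40 N, if the wrist force passes 120 N, or if a joint passes its speed limit or range.

## Robot

A 7-joint arm with a two-finger parallel gripper is mounted at the origin on the work surface. World frame = base frame: x ahead of the robot, y to its left, z up, the work surface at z = 0. Lengths are in m, angles in rad, forces in N, time in s.
With the tool pointing down it reaches from about 0.4 to 0.9 m from the base axis. Payload 5.5 kg.
Tool frame: the origin (TCP) lies between the finger pads; the fingertips stand 11 mm ahead of it and the grasp point (between the pads) lies 8 mm behind it; x points along the fingers, y is the direction in which the jaws open and shut, and the axes are right-handed (so a half turn about x gives the same grasp; the last joint's range is limited). The gripper opens to 85 mm and grips with 20 to 120 N. Pads are 22 mm wide; open, the fingers measure 114 mm over their backs; the gripper's body (76 mm by 85 mm) begins 54 mm behind the grasp point. The pads swing forward as they close: fully open they stand 13 mm farther back than shut.
Start: joints at [1.474, 0.501, -0.427, 1.55, 0.221, 1.138, -0.21], TCP at [0.229, -0.608, 0.222] pointing down, gripper open.
Joint ranges: [-2.88, 2.88], [-0.31, 2.03], [-1.54, 1.56], [0.2, 2.42], [-1.41, 4.55], [0.19, 2.02], [-2.57, 2.57]. Speed limits (rad/s): [2.57, 2.57, 3.14, 3.14, 3.14, 3.14, 3.14].

## Interface

Orientations are given as [roll, pitch, yaw] about the fixed x, y, z axes, in that order (R = Rz(yaw) Ry(pitch) Rx(roll)).
In Python, from workcell import readout, optics, bot gives the robot as it stands.
- The arm moves only by the tool play_rows, never from a script. Its argument "targets" is a list of rows, each an object with "dp": the shift along the tool's x, y, z in units of 0.4 m (1.0 is 0.4 m), a list of three; "spin": the turn about the tool's x in units of 45 degrees (1.0 is 45 degrees); "fingers": the closure, from -1 (fully open) to 1 (shut). A call has 1 to 20 rows; each row is the pose to reach, as a shift and turn from the pose measured when the call began, along the tool's axes at that moment; what a row does not reach only later rows make up. A row lasts 1/12 s, in which the tool goes at most 41.7 mm and 7.16 degrees, less where a joint would pass 70% of its speed; a pose out of reach is approached as far as the arm can. A call with a number of a shift or a turn outside -1 to 1 is refused whole. A call with a gripper value outside its range is refused whole. The fingers move at their own pace and stop on an object; the grip force is fixed at half the most. Time passes only in rows, so rows that repeat a pose let the fingers close. It gives the time, the measured TCP pose, the force and the opening at its end, in the units of the state.
- readout.observe(): the state, without advancing time (a new reading comes with each control period).
- optics.grab_frame(name): name is "scene" or "top"; returns (picture, depth): 384x512x3 uint8, red, green, blue; 384x512 float32, m along the optical axis (not along the pixel's ray), 0 where there is no reading.
- optics.camera_params(name): a dict with "fx", "fy", "cx", "cy" (pixels), "position" and "rotation" of the camera in the world. Camera axes: x right, y down, z forward; pixel columns grow to the right and rows downward; lengths in m; the calibration is good to about 2 mm. A picture is of the moment at which its call begins. camera_params takes no time and is no camera call.
- bot.job_done(): hands the job in, once; it reports no verdict.
The state is a dict: "clock": time; "joint_pos": joint angles; "joint_velocities": joint speeds; "joint_torque": joint torques, N m; "tool_pos": TCP position; "eef_rot": TCP orientation; "force": force on the tool from outside, world axes, zero at the start; "wrist_torque": the same for the moment, N m; "width": finger opening in m.
Only numpy, scipy, OpenCV 4.12 (cv2) and the standard library are available. Lean on these libraries where they do the work, as an engineer would, in place of code of your own. Each camera call takes 0.05 s, during which the arm holds its last target.

## Working session

There is one attempt and no reset: what is moved stays moved. The work goes in short steps, Python scripts to look and compute and a tool call to move; the robot and the scene stay as the last step left them, time stands still between calls to the robot, and variables do not carry over. Pictures are saved under pics/ and viewed, and the job is handed in when it is done.

Besides the shell and the picture viewer there is one more tool, called after "Call:" as name([rows], argument=value, ...), one row to a line, values as JSON. play_rows: Moves the arm, as the interface text tells. Its arguments: {"type":"object","properties":{"targets":{"type":"array"}},"required":["targets"]}

```bash
ls -la; mkdir -p pics
python3 - <<'E'
from workcell import readout, optics, bot
import cv2, numpy as np
s=readout.observe()
for k,v in s.items(): print(k,np.round(v,4))
for n in ("scene","top"):
    im,d=optics.grab_frame(n); cv2.imwrite(f"pics/{n}0.png",im[:,:,::-1]); np.save(f"pics/{n}0.npy",d)
    p=optics.camera_params(n); print(n,{k:np.round(v,4).tolist() for k,v in p.items()})
E
```

```text
total 12
drwxr-xr-x  3 agent agent 4096 Dec  7 06:20 .
drwxr-xr-x 23 root  root  4096 Dec  7 06:20 ..
drwxr-xr-x  2 agent agent 4096 Dec  7 06:20 pics
clock 0.0
joint_pos [ 1.4742  0.5019 -0.4268  1.5515  0.2208  1.1383 -0.2103]
joint_velocities [ 0.0003 -0.0002  0.001  -0.      0.0006 -0.0009 -0.0022]
joint_torque [ 6.00000e-04 -5.69519e+01 -5.81660e+00 -2.80949e+01  1.07000e-02
  1.18000e-02 -0.00000e+00]
tool_pos [ 0.2286 -0.6077  0.2211]
eef_rot [-1.604   1.5688  1.8975]
force [ 0.0751 -0.229  -0.0893]
wrist_torque [ 0.0123 -0.0044 -0.0029]
width 0.0856
scene {'fx': 435.5808, 'fy': 435.5808, 'cx': 253.1527, 'cy': 194.7482, 'position': [1.2233, 0.2461, 0.5768], 'rotation': [-2.1398, 0.0004, 1.8281]}
top {'fx': 404.3538, 'fy': 404.3538, 'cx': 249.0901, 'cy': 193.39, 'position': [0.2754, 0.0488, 1.1148], 'rotation': [-2.977, -0.02, -1.5808]}
```

View pics/scene0.png

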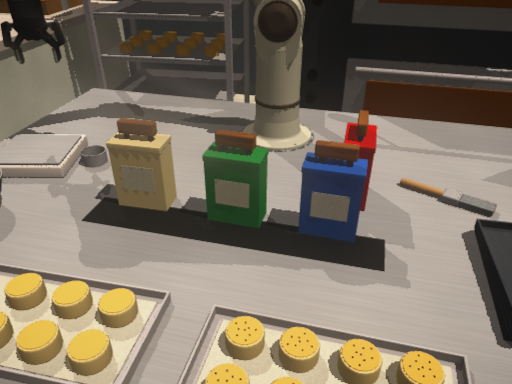

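View pics/top0.png

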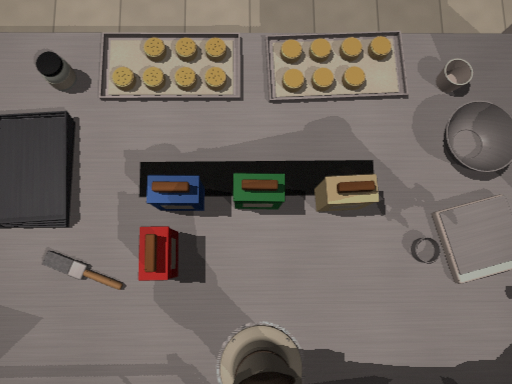

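The top view shows three candidates: the green tin in the middle at (259,190), the red look-alike at (158,253), and the blue tin at (174,192). The cream tin is at (352,193). The black strip runs across columns 140–373, rows 160–196. By the description I want the green one. Next I'll measure it and check it in a close crop.

```bash
cat > h.py <<'E'
import numpy as np, cv2
from scipy.spatial.transform import Rotation as R
from workcell import readout, optics, bot
def cam(n):
    p=optics.camera_params(n); return p,R.from_euler('xyz',p['rotation']).as_matrix() if np.shape(p['rotation'])==(3,) else np.array(p['rotation'])
def cloud(n,d):
    p,M=cam(n); v,u=np.mgrid[:d.shape[0],:d.shape[1]]
    P=np.stack([(u-p['cx'])/p['fx']*d,(v-p['cy'])/p['fy']*d,d],-1)
    W=P@M.T+np.array(p['position']); W[d==0]=np.nan; return W
def proj(n,X):
    p,M=cam(n); q=(np.atleast_2d(X)-p['position'])@M
    return np.c_[q[:,0]/q[:,2]*p['fx']+p['cx'],q[:,1]/q[:,2]*p['fy']+p['cy']]
def rect(P):
    # area-wise rectangle fit
    (c,s,a)=cv2.minAreaRect((P*1000).astype(np.float32))
    return np.round(c,1),np.round(s,1),round(a,1)
def masks(im):
    h=cv2.cvtColor(im,cv2.COLOR_RGB2HSV).astype(int); H,S,V=h[...,0],h[...,1],h[...,2]
    return dict(green=(H>45)&(H<85)&(S>100),blue=(H>100)&(H<130)&(S>100),cream=(H>15)&(H<32)&(S>50)&(V>90),
      wood=(H>4)&(H<15)&(S>120)&(V>40),dark=(V<25))
def axis(P):
    P=P[:,:2]; c=np.median(P,0); v=np.linalg.svd(P-P.mean(0),full_matrices=False)[2][0]
    return c, np.degrees(np.arctan2(-v[0],v[1]) if v[1]>0 else np.arctan2(v[0],-v[1]))
E
python3 - <<'E'
from h import *
for n in("top","scene"):
    im=cv2.imread(f"pics/{n}0.png")[:,:,::-1]; d=np.load(f"pics/{n}0.npy"); W=cloud(n,d); m=masks(im)
    z=W[...,2]
    print(n,"bench z",np.nanmedian(z[m['dark']&(z<.03)]))
    for k in("green","blue","cream"):
        q=m[k]&(z>.155)&(z<.172)&(abs(W[...,1])<.5)&(W[...,0]>.35); q=cv2.morphologyEx(q.astype(np.uint8),cv2.MORPH_OPEN,np.ones((2,2)))>0
        P=W[q]; 
        if len(P): print(k,len(P),np.median(P[:,2]),rect(P[:,:2]),axis(P))
    q=m['wood']&(z>.195)&(z<.215)
    N,L,st,ce=cv2.connectedComponentsWithStats(q.astype(np.uint8))
    for i in range(1,N):
        if st[i,4]>40:
            P=W[L==i]; print("bar",np.round(ce[i]),len(P),np.median(P[:,2]).round(4),rect(P[:,:2]),axis(P))
    q=m['dark']&(abs(z)<.01)&(W[...,0]>.35)&(abs(W[...,1])<.45)
    q=cv2.morphologyEx(q.astype(np.uint8),cv2.MORPH_OPEN,np.ones((3,3)))
    N,L,st,ce=cv2.connectedComponentsWithStats(q)
    for i in range(1,N):
        if st[i,4]>300: P=W[L==i]; print("strip",len(P),rect(P[:,:2]),st[i])
im=cv2.imread("pics/top0.png"); cv2.imwrite("pics/crop0.png",cv2.resize(im[140:290,125:385],None,fx=3,fy=3,interpolation=cv2.INTER_CUBIC))
E
```

```text
top bench z 0.0012867641681342246Traceback (most recent call last):
  File "<stdin>", line 9, in <module>
  File "h.py", line 22, in axis
    P=P[:,:2]; c=np.median(P,0); v=np.linalg.svd(P-P.mean(0),full_matrices=False)[2][0]
                                   ~~~~~~~~~~~~~^^^^^^^^^^^^^^^^^^^^^^^^^^^^^^^^^
    u, s, vh = gufunc(a, signature=signature)
               ~~~~~~^^^^^^^^^^^^^^^^^^^^^^^^
    raise LinAlgError("SVD did not converge")
numpy.linalg.LinAlgError: SVD did not converge
```

```bash
sed -i 's/    P=P\[:,:2\]; c=/    P=P[np.isfinite(P).all(1)][:,:2]; c=/; s/    # area-wise.*/    P=P[np.isfinite(P).all(1)]/' h.py
cat > meas.py <<'E'
from h import *
def run(n,im,d):
    W=cloud(n,d); m=masks(im); z=W[...,2]
    for k in("green","blue","cream"):
        q=m[k]&(z>.155)&(z<.172)&(abs(W[...,1])<.5)&(W[...,0]>.35)
        P=W[q]
        if len(P)>20: print(k,len(P),np.median(P[:,2]),rect(P[:,:2]),axis(P))
    q=m['wood']&(z>.195)&(z<.215)
    N,L,st,ce=cv2.connectedComponentsWithStats(q.astype(np.uint8))
    for i in range(1,N):
        if st[i,4]>40:
            P=W[L==i]; print("bar",np.round(ce[i]),len(P),np.median(P[:,2]).round(4),rect(P[:,:2]),axis(P))
    q=m['dark']&(abs(z)<.012)&(W[...,0]>.35)&(abs(W[...,1])<.45)
    q=cv2.morphologyEx(q.astype(np.uint8),cv2.MORPH_OPEN,np.ones((3,3)))
    N,L,st,ce=cv2.connectedComponentsWithStats(q)
    for i in range(1,N):
        if st[i,4]>300: P=W[L==i]; print("strip",len(P),rect(P[:,:2]),st[i])
E
python3 - <<'E'
from meas import *
for n in("top","scene"):
    print(n); run(n,cv2.imread(f"pics/{n}0.png")[:,:,::-1],np.load(f"pics/{n}0.npy"))
im=cv2.imread("pics/top0.png"); cv2.imwrite("pics/crop0.png",cv2.resize(im[140:290,125:385],None,fx=3,fy=3,interpolation=cv2.INTER_CUBIC))
im=cv2.imread("pics/scene0.png"); cv2.imwrite("pics/crop1.png",cv2.resize(im[110:270,70:390],None,fx=2.5,fy=2.5,interpolation=cv2.INTER_CUBIC))
E
```

```text
top
green 1026 0.16410343319159215 (array([449.1,   4.5]), array([120.5,  69.2]), 88.8) (array([0.4383496 , 0.00641599]), np.float64(-1.7444992950667546))
blue 1064 0.16401066628047317 (array([445.5, 209.5]), array([124.5,  68.6]), 89.4) (array([0.4348111 , 0.20433521]), np.float64(-0.033148600608767384))
cream 932 0.1642328219979265 (array([ 443.2, -219.7]), array([ 68.2, 124.7]), 2.4) (array([ 0.43304448, -0.20979958]), np.float64(1.1076313995764837))
bar [259. 184.] 314 0.2058 (array([448.,   5.]), array([80.3, 19.3]), 89.4) (array([0.44774564, 0.00621167]), np.float64(-0.5631313030358713))
bar [356. 186.] 319 0.2059 (array([ 442.8, -217.8]), array([20.5, 81.2]), 2.8) (array([ 0.44201908, -0.21715491]), np.float64(2.1958764479427))
bar [170. 186.] 325 0.206 (array([444.6, 209.4]), array([82.2, 19.4]), 89.7) (array([0.44437734, 0.2091098 ]), np.float64(-0.3327361787352492))
bar [150. 253.] 368 0.2056 (array([295.3, 251.1]), array([81.7, 21.8]), 1.0) (array([0.29390854, 0.25069104]), np.float64(-89.206565556839))
strip 4349 (array([504.9,   1.9]), array([ 98.1, 655.6]), 0.2) [ 140  
[... 497 characters left out ...]
ray([ -681.1, -1232.3]), array([ 29.6, 120.1]), 84.2) (array([-0.66960376, -1.23213135]), np.float64(-89.45202255336936))
bar [363. 120.] 189 0.2068 (array([298.2, 251. ]), array([82.2, 20.5]), 0.2) (array([0.31669737, 0.25092528]), np.float64(-89.34995683455799))
bar [137. 122.] 135 0.2076 (array([ 445.8, -216.9]), array([17.7, 79.7]), 2.3) (array([ 0.44811983, -0.2148077 ]), np.float64(2.7166923458428367))
bar [237. 135.] 249 0.2069 (array([451.4,   6.4]), array([80.2, 21.9]), 88.0) (array([0.45589309, 0.0103128 ]), np.float64(-2.7774430646644355))
bar [341. 146.] 324 0.2061 (array([449.6, 210. ]), array([22.1, 82.3]), 3.5) (array([0.45353735, 0.21972618]), np.float64(-1.2533342128054217))
```

View pics/crop0.png

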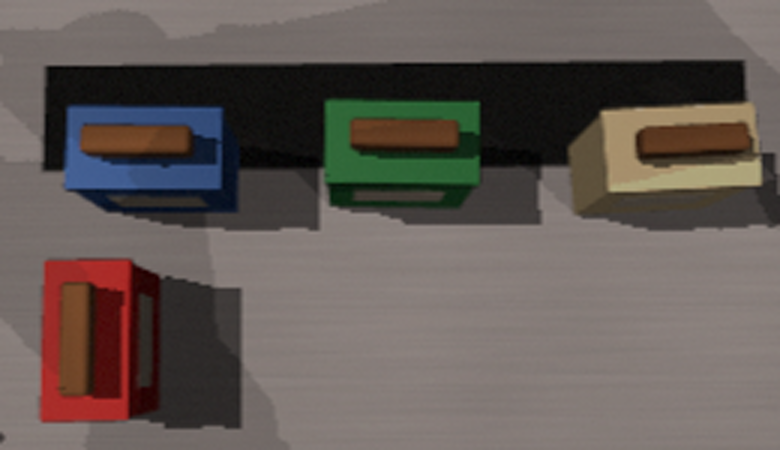

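View pics/crop1.png

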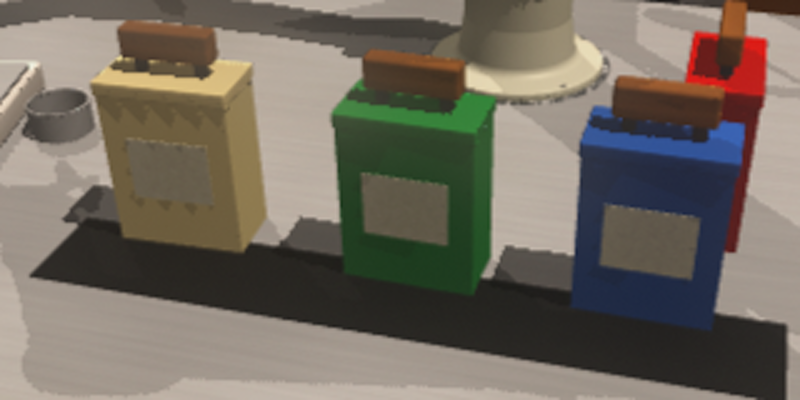

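The crop confirms the choice: the green tin has a wooden bar on top and a green lid at top px (259,190). Blue, cream and red all have clearly different colours. The tin is at about (0.449, 0.005) with yaw about −1°. The strip centre is at about (0.505, 0.002) with yaw about 0.2°. The tin needs to go about 56 mm forward, so a ≈ 28°. Now for the tool axes and the strip as the scene camera sees it.

```bash
cat > go.py <<'E'
from h import *
def tool(): 
    s=readout.observe(); return np.array(s['tool_pos']),R.from_euler('xyz',s['eef_rot']).as_matrix(),s
def todp(target):
    p,M,s=tool(); return np.round(M.T@(np.array(target)-p)/.4,4)
def st():
    p,M,s=tool(); y=M[:,1]
    print('t',round(s['clock'],2),'p',p.round(4),'x',M[:,0].round(3),'yaw(toolY vs worldX)',np.degrees(np.arctan2(y[1],y[0])).round(2),'F',np.round(s['force'],1),'T',np.round(s['wrist_torque'],2),'w',round(s['width'],4),'q',np.round(s['joint_pos'],2))
E
python3 - <<'E'
from go import *
st(); print(tool()[1].round(3)); print(todp([.449,.005,.30]), todp([.229,-.608,.30]))
im=cv2.imread("pics/scene0.png")[:,:,::-1]; W=cloud("scene",np.load("pics/scene0.npy"))
q=(im.max(2)<50)&(abs(W[...,2])<.012)&(W[...,0]>.46)&(W[...,0]<.6)
q=cv2.morphologyEx(q.astype(np.uint8),cv2.MORPH_OPEN,np.ones((3,3)))>0
print(rect(W[q][:,:2]))
p=[[.555,.332,0],[.555,-.328,0],[.455,.332,0]]
print(proj("scene",p),proj("top",p))
E
```

```text
t 0.1 p [ 0.2286 -0.6078  0.2213] x [-0.001  0.002 -1.   ] yaw(toolY vs worldX) -69.38 F [0.5 0.1 1.1] T [-0.01 -0.   -0.  ] w 0.0853 q [ 1.47  0.5  -0.43  1.55  0.22  1.14 -0.21]
[[-0.001  0.352 -0.936]
 [ 0.002 -0.936 -0.352]
 [-1.    -0.002 -0.   ]]
[-0.1946 -1.2402 -1.0551] [-0.1969  0.0005 -0.0007]
(array([512.9,  97.1]), array([851.3, 127.8]), 87.0)
[[385.05596496 272.49050809]
 [ 81.7896704  221.05372016]
 [385.4229857  240.86958738]] [[139.70805134 160.96588143]
 [372.39050265 159.83221067]
 [138.47497451 196.01839035]]
```

Call:
play_rows([
  {"dp":[-0.1,0,0],"spin":0,"fingers":-1},
  {"dp":[-0.2,0,0],"spin":0,"fingers":-1},
  {"dp":[-0.2,-0.08,-0.07],"spin":-0.1,"fingers":-1},
  {"dp":[-0.2,-0.16,-0.14],"spin":-0.2,"fingers":-1},
  {"dp":[-0.2,-0.24,-0.2],"spin":-0.3,"fingers":-1},
  {"dp":[-0.2,-0.32,-0.27],"spin":-0.4,"fingers":-1},
  {"dp":[-0.2,-0.4,-0.34],"spin":-0.5,"fingers":-1},
  {"dp":[-0.2,-0.48,-0.41],"spin":-0.6,"fingers":-1},
  {"dp":[-0.2,-0.56,-0.48],"spin":-0.7,"fingers":-1},
  {"dp":[-0.2,-0.64,-0.55],"spin":-0.8,"fingers":-1},
  {"dp":[-0.2,-0.72,-0.61],"spin":-0.9,"fingers":-1},
  {"dp":[-0.2,-0.8,-0.68],"spin":-1.0,"fingers":-1},
  {"dp":[-0.2,-0.8,-0.68],"spin":-1.0,"fingers":-1},
])

```text
clock: 1.18
tool_pos: [0.3729, -0.2049, 0.3021]
eef_rot: [-2.627, 1.569, 1.674]
force: [-0.0, -0.7, -0.2]
width: 0.0854
```

Run:
```python
from go import *
st(); print(todp([.449,.0055,.30]),todp([.449,.0055,.25]))
im=cv2.imread("pics/scene0.png"); cv2.imwrite("pics/crop2.png",cv2.resize(im[180:280,70:400],None,fx=2.4,fy=2.4,interpolation=cv2.INTER_CUBIC))
```

```text
t 1.18 p [ 0.3729 -0.2049  0.3021] x [-0.     0.002 -1.   ] yaw(toolY vs worldX) -23.58 F [-0.  -0.7 -0.2] T [ 0.08 -0.02 -0.02] w 0.0854 q [ 1.26  0.01 -0.82  1.96  0.    1.18  0.04]
[ 0.0063 -0.0362 -0.5582] [ 0.1313 -0.0361 -0.558 ]
```

View pics/crop2.png

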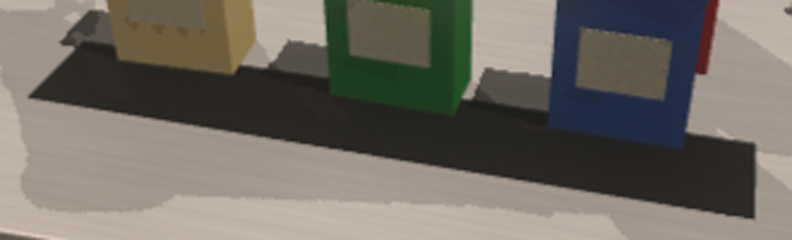

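Call:
play_rows([
  {"dp":[0.006,-0.006,-0.09],"spin":-0.1,"fingers":-1},
  {"dp":[0.006,-0.012,-0.18],"spin":-0.2,"fingers":-1},
  {"dp":[0.006,-0.018,-0.28],"spin":-0.3,"fingers":-1},
  {"dp":[0.006,-0.024,-0.37],"spin":-0.4,"fingers":-1},
  {"dp":[0.006,-0.03,-0.46],"spin":-0.5,"fingers":-1},
  {"dp":[0.03,-0.036,-0.54],"spin":-0.5,"fingers":-1},
  {"dp":[0.06,-0.036,-0.558],"spin":-0.5,"fingers":-1},
  {"dp":[0.1,-0.036,-0.558],"spin":-0.5,"fingers":-1},
  {"dp":[0.13,-0.036,-0.558],"spin":-0.5,"fingers":-1},
  {"dp":[0.13,-0.036,-0.558],"spin":-0.5,"fingers":-1},
])

```text
clock: 2.02
tool_pos: [0.447, 0.0051, 0.2481]
eef_rot: [-2.108, 1.565, 2.585]
force: [-1.2, -0.1, -1.0]
width: 0.0853
```

Run:
```python
from go import *
st(); print(todp([.4495,.0055,.184]))
im,d=optics.grab_frame("scene"); cv2.imwrite("pics/s1.png",cv2.resize(im[60:260,130:400],None,fx=2.9,fy=2.9,interpolation=cv2.INTER_CUBIC)[:,:,::-1])
```

```text
t 2.02 p [0.447  0.0051 0.2481] x [-0.005  0.003 -1.   ] yaw(toolY vs worldX) -1.08 F [-1.2 -0.1 -1. ] T [-0.02  0.06  0.01] w 0.0853 q [ 0.91  0.18 -1.06  1.99  0.18  1.08 -0.26]
[ 0.1601  0.007  -0.0006]
```

View pics/s1.png

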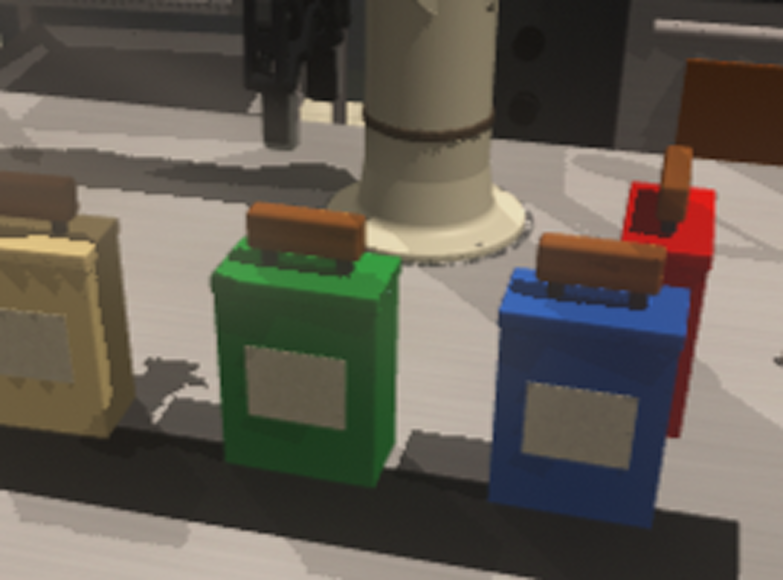

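Run:
```python
from go import *
P=[[.447,.005,.237],[.49,.005,.237],[.404,.005,.237],[.49,.005,.25],[.404,.005,.25],[.449,.005,.206]]
f=proj("scene",P); print(np.c_[f,(f-[130,60])*2.9].round(0))
im,d=optics.grab_frame("top"); cv2.imwrite("pics/t1.png",cv2.resize(im[90:290,130:400],None,fx=2.9,fy=2.9,interpolation=cv2.INTER_CUBIC)[:,:,::-1])
```

```text
[[235. 119. 305. 170.]
 [229. 127. 287. 195.]
 [241. 111. 323. 148.]
 [229. 121. 286. 177.]
 [241. 105. 323. 130.]
 [235. 133. 306. 213.]]
```

View pics/t1.png

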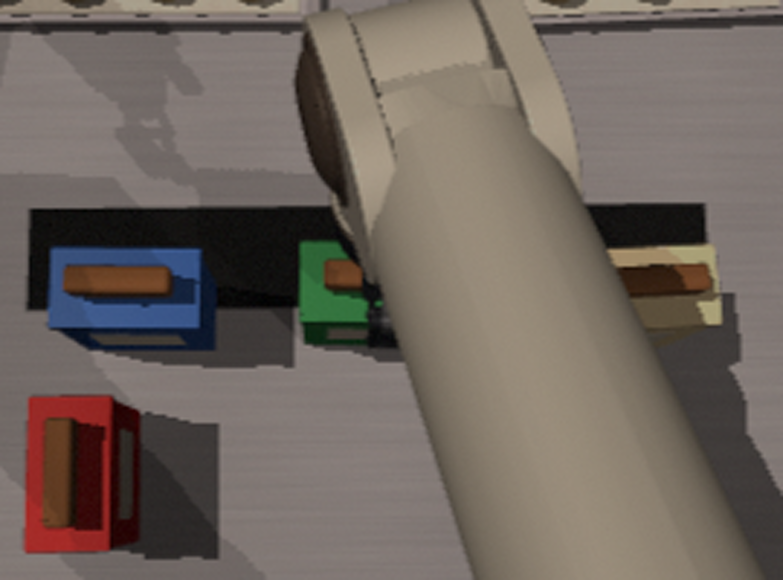

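Run:
```python
from go import *
im,d=optics.grab_frame("scene"); W=cloud("scene",d)
for (u,v) in [(282,140),(282,120),(282,100),(340,118),(270,60),(330,90),(260,130)]:
    c,r=int(u/2.9+130),int(v/2.9+60); print((u,v),W[r,c].round(3),im[r,c])
q=(abs(W[...,0]-.447)<.12)&(abs(W[...,1])<.1)&(W[...,2]>.215)&(W[...,2]<.4)
P=W[q]; print(len(P),P.min(0),P.max(0))
for z in np.arange(.22,.4,.01):
    k=P[abs(P[:,2]-z)<.005]
    if len(k): print(z.round(2),len(k),k.min(0).round(3),k.max(0).round(3))
```

```text
(282, 140) [0.501 0.006 0.28 ] [56 53 47]
(282, 120) [0.505 0.008 0.295] [51 48 44]
(282, 100) [0.506 0.009 0.309] [39 36 33]
(340, 118) [-0.985 -0.37  -0.273] [75 69 63]
(270, 60) [ 0.487 -0.004  0.327] [36 34 31]
(330, 90) [0.408 0.01  0.281] [29 27 25]
(260, 130) [-0.205 -0.258  0.002] [140 130 121]
2034 [ 0.37524691 -0.02957396  0.27346288] [0.52432657 0.04107994 0.39999926]
0.27 4 [ 0.496 -0.001  0.273] [0.498 0.005 0.275]
0.28 101 [ 0.402 -0.009  0.275] [0.505 0.015 0.285]
0.29 128 [ 0.402 -0.009  0.285] [0.508 0.016 0.295]
0.3 121 [ 0.401 -0.008  0.295] [0.508 0.016 0.305]
0.31 104 [ 0.396 -0.008  0.305] [0.508 0.016 0.315]
0.32 112 [ 0.376 -0.01   0.315] [0.524 0.018 0.325]
0.33 184 [ 0.378 -0.01   0.325] [0.524 0.022 0.335]
0.34 181 [ 0.375 -0.01   0.335] [0.524 0.022 0.345]
0.35 188 [ 0.376 -0.01   0.345] [0.523 0.023 0.355]
0.36 213 [ 0.382 -0.01   0.355] [0.521 0.024 0.365]
0.37 248 [ 0.383 -0.016  0.365] [0.521 0.024 0.375]
0.38 150 [ 0.426 -0.01   0.375] [0.518 0.015 0.385]
0.39 172 [ 0.444 -0.03   0.385] [0.49  0.041 0.395]
```

Fingertips in the scene depth appear about 24 mm higher than I'd expect when open. I'll descend partway and look again.

Call:
play_rows([
  {"dp":[0.03,0.007,0],"spin":0,"fingers":-1},
  {"dp":[0.06,0.007,0],"spin":0,"fingers":-1},
  {"dp":[0.09,0.007,0],"spin":0,"fingers":-1},
  {"dp":[0.1,0.007,0],"spin":0,"fingers":-1},
  {"dp":[0.1,0.007,0],"spin":0,"fingers":-1},
])

```text
clock: 2.58
tool_pos: [0.4508, 0.0049, 0.2096]
eef_rot: [-2.335, 1.567, 2.357]
force: [-1.0, 0.5, -0.1]
width: 0.0856
```

Run:
```python
from go import *
st(); print(todp([.4495,.0055,.184]))
im,d=optics.grab_frame("scene"); W=cloud("scene",d)
q=(abs(W[...,0]-.447)<.12)&(abs(W[...,1])<.1)&(W[...,2]>.21)&(W[...,2]<.4)
P=W[q]
for z in np.arange(.2,.35,.01):
    k=P[abs(P[:,2]-z)<.005]
    if len(k): print(z.round(2),len(k),k.min(0).round(3),k.max(0).round(3))
cv2.imwrite("pics/s2.png",cv2.resize(im[60:200,170:320],None,fx=4,fy=4,interpolation=cv2.INTER_CUBIC)[:,:,::-1])
```

```text
t 2.58 p [0.4508 0.0049 0.2096] x [-0.003  0.003 -1.   ] yaw(toolY vs worldX) -1.15 F [-1.   0.5 -0.1] T [ 0.    0.02 -0.02] w 0.0856 q [ 0.85  0.26 -1.03  2.03  0.26  1.   -0.33]
[ 0.064  -0.003  -0.0013]
0.23 11 [ 0.406 -0.007  0.232] [0.501 0.011 0.235]
0.24 96 [ 0.404 -0.008  0.235] [0.508 0.016 0.245]
0.25 109 [ 0.404 -0.008  0.245] [0.509 0.016 0.255]
0.26 117 [ 0.401 -0.009  0.255] [0.51  0.016 0.265]
0.27 92 [ 0.399 -0.008  0.265] [0.511 0.016 0.275]
0.28 102 [ 0.384 -0.01   0.275] [0.527 0.019 0.285]
0.29 168 [ 0.375 -0.01   0.285] [0.527 0.021 0.295]
0.3 154 [ 0.382 -0.009  0.295] [0.526 0.022 0.305]
0.31 182 [ 0.384 -0.009  0.305] [0.524 0.024 0.315]
0.32 200 [ 0.383 -0.016  0.315] [0.523 0.024 0.325]
0.33 222 [ 0.384 -0.016  0.325] [0.522 0.023 0.335]
0.34 130 [ 0.44  -0.009  0.335] [0.52  0.015 0.345]
```

View pics/s2.png

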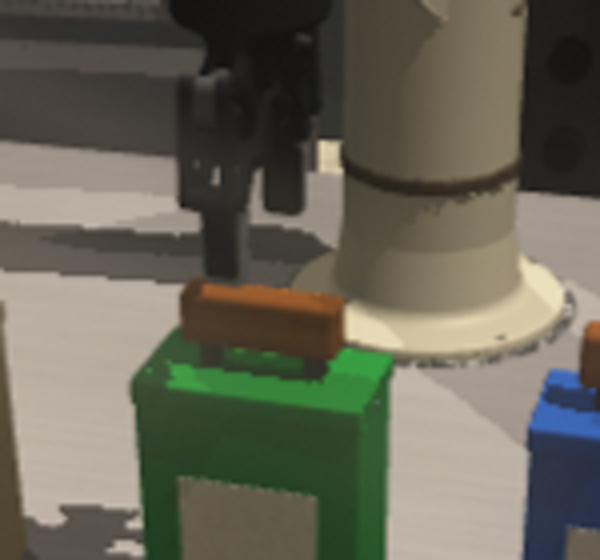

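Open fingertips measure about 23 mm behind the TCP. That contradicts the stated geometry, so I'll go down with margin and half-close above the bar's width before gripping.

Call:
play_rows([
  {"dp":[0.03,0,0],"spin":0,"fingers":-1},
  {"dp":[0.06,0,0],"spin":0,"fingers":-1},
  {"dp":[0.079,0,0],"spin":0,"fingers":-0.6},
  {"dp":[0.079,0,0],"spin":0,"fingers":-0.2},
  {"dp":[0.079,0,0],"spin":0,"fingers":0.1},
  {"dp":[0.079,0,0],"spin":0,"fingers":0.2},
  {"dp":[0.079,0,0],"spin":0,"fingers":0.2},
])

```text
clock: 3.22
tool_pos: [0.4516, 0.0053, 0.1791]
eef_rot: [-2.773, 1.568, 1.919]
force: [-0.4, 0.2, -0.1]
width: 0.034
```

```bash
cat > look.py <<'E'
from go import *
import sys
st()
im,d=optics.grab_frame("scene"); W=cloud("scene",d)
if len(sys.argv)>2:
  h=im.max(2)<70
  q=(abs(W[...,0]-.45)<.12)&(abs(W[...,1])<.05)&(W[...,2]>.168)&(W[...,2]<.4)&h
  P=W[q]
  for z in np.arange(.17,.32,.01):
    k=P[abs(P[:,2]-z)<.005]
    if len(k): print(z.round(2),len(k),k.min(0).round(3),k.max(0).round(3))
cv2.imwrite("pics/%s.png"%sys.argv[1],cv2.resize(im[60:260,130:330],None,fx=3,fy=3,interpolation=cv2.INTER_CUBIC)[:,:,::-1])
E
python3 look.py s3 f
```

```text
t 3.22 p [0.4516 0.0053 0.1791] x [-0.001  0.003 -1.   ] yaw(toolY vs worldX) -1.12 F [-0.4  0.2 -0.1] T [ 0.04  0.07 -0.  ] w 0.034 q [ 0.81  0.31 -1.    2.06  0.32  0.94 -0.39]
0.17 37 [ 0.449 -0.029  0.168] [0.458 0.038 0.175]
0.18 72 [ 0.451 -0.033  0.175] [0.462 0.041 0.185]
0.19 30 [ 0.456 -0.027  0.185] [0.475 0.039 0.195]
0.2 126 [ 0.432 -0.033  0.195] [0.484 0.041 0.205]
0.21 76 [ 0.431 -0.02   0.205] [0.485 0.015 0.215]
0.22 61 [ 0.431 -0.006  0.215] [0.484 0.015 0.225]
0.23 56 [ 0.42  -0.005  0.225] [0.485 0.017 0.235]
0.24 102 [ 0.411 -0.009  0.235] [0.503 0.018 0.245]
0.25 100 [ 0.407 -0.008  0.245] [0.507 0.02  0.255]
0.26 131 [ 0.394 -0.009  0.255] [0.511 0.022 0.265]
0.27 143 [ 0.393 -0.009  0.265] [0.514 0.022 0.275]
0.28 150 [ 0.392 -0.015  0.275] [0.519 0.024 0.285]
0.29 180 [ 0.385 -0.015  0.285] [0.52  0.024 0.295]
0.3 134 [ 0.418 -0.016  0.295] [0.497 0.024 0.305]
0.31 86 [ 0.45  -0.007  0.305] [0.492 0.015 0.315]
```

View pics/s3.png

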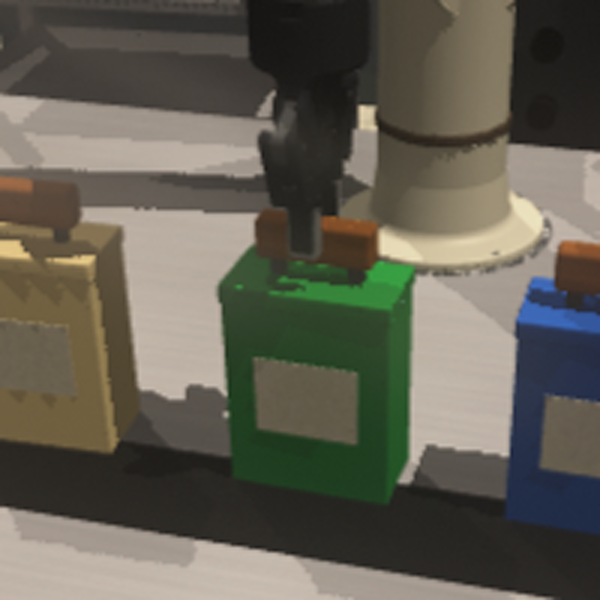

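The tip is visible at about z = 0.187, straddling the bar at crop (305,240). I'll go 12 mm lower while watching the force.

Call:
play_rows([
  {"dp":[0.01,0,0],"spin":0,"fingers":0.2},
  {"dp":[0.02,0,0],"spin":0,"fingers":0.2},
  {"dp":[0.028,0,0],"spin":0,"fingers":0.2},
  {"dp":[0.028,0,0],"spin":0,"fingers":0.2},
])

```text
clock: 3.6
tool_pos: [0.4511, 0.0051, 0.1672]
eef_rot: [-2.479, 1.567, 2.213]
force: [-0.6, 0.2, -0.9]
width: 0.0344
```

```bash
python3 look.py s4 f
```

```text
t 3.6 p [0.4511 0.0051 0.1672] x [-0.002  0.003 -1.   ] yaw(toolY vs worldX) -1.14 F [-0.6  0.2 -0.9] T [ 0.01 -0.02 -0.01] w 0.0344 q [ 0.79  0.33 -0.99  2.07  0.34  0.92 -0.41]
0.17 38 [ 0.449 -0.029  0.168] [0.458 0.039 0.175]
0.18 58 [ 0.451 -0.033  0.175] [0.478 0.04  0.185]
0.19 68 [ 0.457 -0.025  0.185] [0.482 0.038 0.195]
0.2 123 [ 0.432 -0.034  0.195] [0.484 0.041 0.205]
0.21 68 [ 0.43  -0.027  0.205] [0.484 0.015 0.215]
0.22 48 [ 0.423 -0.006  0.215] [0.496 0.018 0.225]
0.23 118 [ 0.407 -0.01   0.225] [0.502 0.017 0.235]
0.24 91 [ 0.407 -0.009  0.235] [0.506 0.021 0.245]
0.25 132 [ 0.395 -0.01   0.245] [0.511 0.021 0.255]
0.26 141 [ 0.39  -0.01   0.255] [0.515 0.021 0.265]
0.27 154 [ 0.389 -0.016  0.265] [0.519 0.023 0.275]
0.28 172 [ 0.389 -0.016  0.275] [0.518 0.024 0.285]
0.29 115 [ 0.419 -0.015  0.285] [0.495 0.021 0.295]
0.3 75 [ 0.458 -0.007  0.295] [0.491 0.015 0.305]
0.31 176 [ 0.451 -0.028  0.305] [0.491 0.041 0.315]
```

View pics/s4.png

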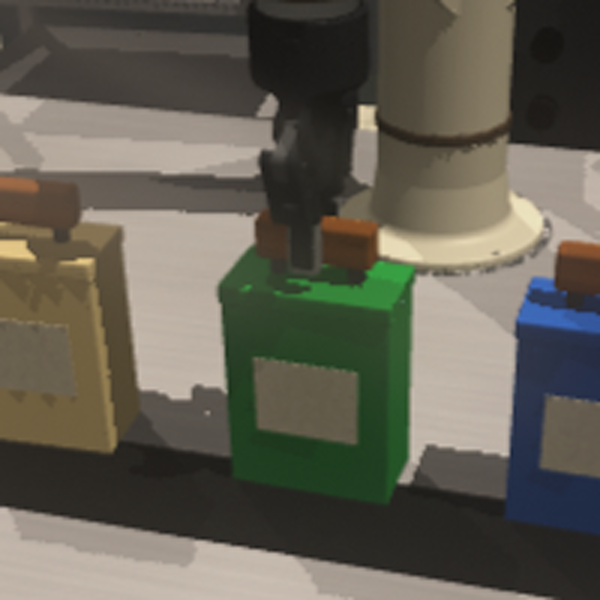

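The fingertip now reaches just below the bar and above the lid, with no contact force. Gripping.

Call:
play_rows([
  {"dp":[0,0,0],"spin":0,"fingers":0.4},
  {"dp":[0,0,0],"spin":0,"fingers":0.7},
  {"dp":[0,0,0],"spin":0,"fingers":1},
  {"dp":[0,0,0],"spin":0,"fingers":1},
  {"dp":[0,0,0],"spin":0,"fingers":1},
])

```text
clock: 4.07
tool_pos: [0.4507, 0.0053, 0.1674]
eef_rot: [-2.284, 1.567, 2.409]
force: [-3.3, -0.9, 3.8]
width: 0.021
```

```bash
python3 -c "
from go import *
st()"
```

```text
t 4.07 p [0.4507 0.0053 0.1674] x [-0.003  0.003 -1.   ] yaw(toolY vs worldX) -1.12 F [-3.3 -0.9  3.8] T [ 0.1   1.02 -0.09] w 0.021 q [ 0.79  0.33 -0.99  2.07  0.34  0.92 -0.41]
```

Call:
play_rows([
  {"dp":[-0.0015,0,-0.006],"spin":0,"fingers":1},
  {"dp":[-0.003,0,-0.0125],"spin":0,"fingers":1},
  {"dp":[-0.0045,0,-0.019],"spin":0,"fingers":1},
  {"dp":[-0.006,0,-0.025],"spin":0,"fingers":1},
  {"dp":[-0.006,0,-0.025],"spin":0,"fingers":1},
])

```text
clock: 4.48
tool_pos: [0.4507, 0.0163, 0.1697]
eef_rot: [-2.428, 1.566, 2.265]
force: [-0.3, 1.0, -8.2]
width: 0.0211
```

```bash
python3 look.py s5
```

```text
t 4.48 p [0.4507 0.0163 0.1697] x [-0.003  0.004 -1.   ] yaw(toolY vs worldX) -1.06 F [-0.3  1.  -8.2] T [-0.12 -0.12 -0.06] w 0.0211 q [ 0.77  0.33 -0.99  2.07  0.34  0.92 -0.43]
```

View pics/s5.png

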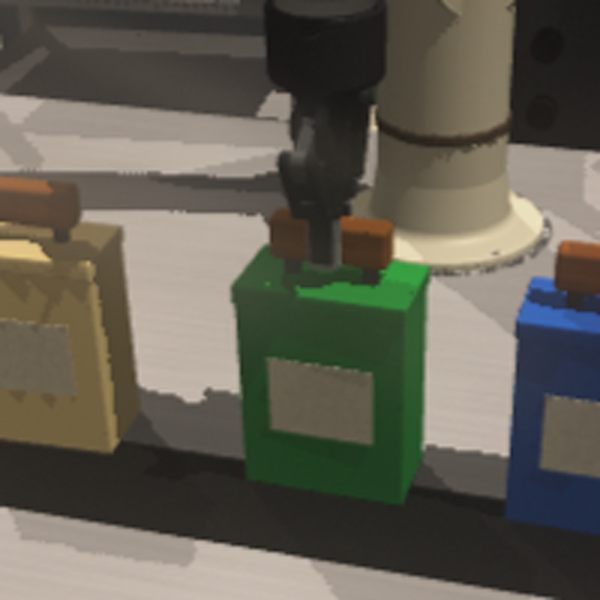

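```bash
cat > tilt.py <<'E'
from go import *
def tilt(im,d,verbose=True):
    # rigid fit: tin box to green points of scene cloud (lid top plane + front face + sides) via lid plane, front plane
    W=cloud("scene",d); m=masks(im)['green']&np.isfinite(W[...,0])&(W[...,0]>.3)&(W[...,0]<.62)&(abs(W[...,1])<.16)
    m&=cv2.erode(m.astype(np.uint8),np.ones((3,3)))>0
    P=W[m]; 
    # per-pixel normals by local gradient
    dx=np.gradient(W,axis=1); dy=np.gradient(W,axis=0); n=np.cross(dy,dx); n/=np.linalg.norm(n,axis=-1,keepdims=True)+1e-12
    N=n[m]; N[N@np.array([1,0,1.])<0]*=-1
    out={}
    a=(N[:,2]>.8)&(P[:,2]>.13)
    f=(N[:,0]>.7)&(P[:,2]<.165)
    for k,s in(("lid",a),("front",f)):
        Q=P[s]
        if len(Q)<30: print(k,len(Q)); continue
        for _ in range(4):
            c=Q.mean(0); v=np.linalg.svd(Q-c,full_matrices=False)[2][2]; r=(Q-c)@v; Q=Q[abs(r)<.003]
        v=v*np.sign(v@[1,0,1]); out[k]=(c,v)
        if verbose: print(k,len(Q),'c',c.round(4),'n',v.round(3))
    if 'lid' in out: print('roll about x (left-tip +): ',np.degrees(np.arctan2(out['lid'][1][1],out['lid'][1][2])).round(2))
    if 'front' in out: print('yaw',np.degrees(np.arctan2(out['front'][1][1],out['front'][1][0])).round(2))
    # bottom edge: lowest green front pts in columns
    return W,m,out
def bottom(im,d):
    W=cloud("scene",d); m=masks(im)['green']&np.isfinite(W[...,0])&(W[...,0]>.3)&(W[...,0]<.62)&(abs(W[...,1])<.16)
    m&=cv2.erode(m.astype(np.uint8),np.ones((2,2)))>0
    cols=np.where(m.sum(0)>15)[0]
    for c in cols[3:-2:8]:
        r=np.where(m[:,c])[0].max(); print((c,r),W[r-1,c].round(4),end=' ')
    print()
if __name__=="__main__":
    im,d=optics.grab_frame("scene"); tilt(im,d); bottom(im,d)
E
python3 - <<'E'
from tilt import *
im=cv2.imread("pics/scene0.png")[:,:,::-1]; d=np.load("pics/scene0.npy"); tilt(im,d); bottom(im,d)
im,d=optics.grab_frame("scene"); tilt(im,d); bottom(im,d)
E
```

```text
lid 362 c [0.4634 0.0217 0.1656] n [0.002 0.001 1.   ]
front 1098 c [0.4801 0.0105 0.0552] n [ 1.    -0.022 -0.004]
roll about x (left-tip +):  0.09
yaw -1.27
(np.int64(210), np.int64(218)) [ 0.4793 -0.0498  0.0093] (np.int64(218), np.int64(220)) [ 0.4789 -0.0312  0.007 ] (np.int64(226), np.int64(221)) [ 0.4817 -0.0115  0.0098] (np.int64(234), np.int64(223)) [0.4795 0.0063 0.006 ] (np.int64(242), np.int64(224)) [0.4791 0.0246 0.0064] (np.int64(250), np.int64(225)) [0.4808 0.0433 0.0084] (np.int64(258), np.int64(227)) [0.4779 0.0607 0.0042] 
lid 256 c [0.4631 0.0516 0.1679] n [ 0.011 -0.002  1.   ]
front 967 c [0.4809 0.0205 0.0464] n [ 1.    -0.02  -0.013]
roll about x (left-tip +):  -0.09
yaw -1.12
(np.int64(215), np.int64(219)) [ 0.4799 -0.0378  0.0091] (np.int64(223), np.int64(220)) [ 0.4802 -0.0189  0.0101] (np.int64(231), np.int64(222)) [ 4.812e-01 -1.000e-04  8.800e-03] (np.int64(239), np.int64(223)) [0.4798 0.0179 0.0084] (np.int64(247), np.int64(224)) [0.4799 0.0363 0.0092] (np.int64(255), np.int64(226)) [0.4829 0.0552 0.0094] (np.int64(263), np.int64(227)) [0.4833 0.0732 0.0104]
```

The tin translated rigidly: roll is −0.09° and it was raised about 2 mm, so the pads don't pivot at full grip. I'm setting it straight back down, then easing the grip so the bar can pivot in the pads.

Call:
play_rows([
  {"dp":[0.003,0,0],"spin":0,"fingers":1},
  {"dp":[0.006,0,0],"spin":0,"fingers":1},
  {"dp":[0.006,0,0],"spin":0,"fingers":0.55},
  {"dp":[0.006,0,0],"spin":0,"fingers":0.51},
  {"dp":[0.006,0,0],"spin":0,"fingers":0.51},
  {"dp":[0.006,0,0],"spin":0,"fingers":0.51},
])

```text
clock: 5.08
tool_pos: [0.451, 0.0156, 0.1674]
eef_rot: [-2.374, 1.567, 2.32]
force: [-1.4, 0.6, -4.9]
width: 0.0212
```

```bash
python3 -c "
from go import *
st()"; python3 tilt.py
```

```text
t 5.08 p [0.451  0.0156 0.1674] x [-0.003  0.003 -1.   ] yaw(toolY vs worldX) -1.1 F [-1.4  0.6 -4.9] T [-0.    0.05 -0.  ] w 0.0212 q [ 0.77  0.33 -0.99  2.07  0.34  0.92 -0.43]
lid 268 c [0.4624 0.0506 0.1656] n [ 0.006 -0.003  1.   ]
front 1066 c [0.4813 0.0206 0.0522] n [ 1.    -0.021 -0.011]
roll about x (left-tip +):  -0.15
yaw -1.23
(np.int64(215), np.int64(220)) [ 0.478  -0.0387  0.005 ] (np.int64(223), np.int64(221)) [ 0.4762 -0.0205  0.0043] (np.int64(231), np.int64(222)) [ 0.4792 -0.0008  0.0072] (np.int64(239), np.int64(224)) [0.4825 0.0187 0.0077] (np.int64(247), np.int64(225)) [0.4807 0.0365 0.0071] (np.int64(255), np.int64(226)) [0.4819 0.0549 0.0087] (np.int64(263), np.int64(228)) [0.4808 0.0727 0.0058]
```

Call:
play_rows([
  {"dp":[0,0,-0.006],"spin":0,"fingers":0.51},
  {"dp":[-0.001,0,-0.0125],"spin":0,"fingers":0.51},
  {"dp":[-0.002,0,-0.019],"spin":0,"fingers":0.51},
  {"dp":[-0.002,0,-0.025],"spin":0,"fingers":0.51},
])

```text
clock: 5.47
tool_pos: [0.4514, 0.0229, 0.1692]
eef_rot: [-0.931, 1.567, -2.522]
force: [-5.2, -9.8, 15.7]
width: 0.0211
```

```bash
python3 -c "
from go import *
st()"; python3 tilt.py
```

```text
t 5.47 p [0.4514 0.0229 0.1692] x [-0.003 -0.002 -1.   ] yaw(toolY vs worldX) -1.17 F [-5.2 -9.8 15.7] T [-2.61  1.52  0.07] w 0.0211 q [ 0.75  0.33 -0.99  2.07  0.35  0.93 -0.45]
lid 233 c [0.4615 0.0598 0.1661] n [0.01  0.033 0.999]
front 1134 c [0.4815 0.024  0.0536] n [ 1.    -0.021 -0.012]
roll about x (left-tip +):  1.89
yaw -1.23
(np.int64(216), np.int64(219)) [ 0.4801 -0.0354  0.0098] (np.int64(224), np.int64(220)) [ 0.4809 -0.0163  0.0111] (np.int64(232), np.int64(222)) [0.4797 0.0018 0.0081] (np.int64(240), np.int64(224)) [0.4808 0.0205 0.0069] (np.int64(248), np.int64(225)) [0.4844 0.0398 0.0103] (np.int64(256), np.int64(227)) [0.4825 0.0573 0.0068] (np.int64(264), np.int64(226)) [0.4784 0.0743 0.0098]
```

It now pivots in the pads with the left edge held on the bench: roll is 1.9° and force is modest. Continuing the arc.

Call:
play_rows([
  {"dp":[-0.003,0,-0.013],"spin":0,"fingers":0.51},
  {"dp":[-0.0065,0,-0.026],"spin":0,"fingers":0.51},
  {"dp":[-0.009,0,-0.039],"spin":0,"fingers":0.51},
  {"dp":[-0.0115,0,-0.052],"spin":0,"fingers":0.51},
  {"dp":[-0.014,0,-0.069],"spin":0,"fingers":0.51},
])

```text
clock: 5.93
tool_pos: [0.4516, 0.0516, 0.1746]
eef_rot: [-1.064, 1.567, -2.654]
force: [1.0, -0.1, -8.5]
width: 0.0213
```

```bash
python3 look.py s6; python3 tilt.py
```

```text
t 5.93 p [0.4516 0.0516 0.1746] x [-0.004 -0.002 -1.   ] yaw(toolY vs worldX) -1.13 F [ 1.  -0.1 -8.5] T [ 0.07 -0.01  0.05] w 0.0213 q [ 0.69  0.33 -1.    2.05  0.34  0.94 -0.51]
lid 259 c [0.4627 0.0876 0.1725] n [0.006 0.023 1.   ]
front 1057 c [0.4823 0.0599 0.0546] n [ 1.    -0.018 -0.01 ]
roll about x (left-tip +):  1.32
yaw -1.04
(np.int64(230), np.int64(219)) [ 0.4812 -0.0022  0.0166] (np.int64(238), np.int64(221)) [0.4788 0.0154 0.0127] (np.int64(246), np.int64(222)) [0.4799 0.034  0.0142] (np.int64(254), np.int64(224)) [0.4815 0.0526 0.0133] (np.int64(262), np.int64(226)) [0.4812 0.0705 0.0111] (np.int64(270), np.int64(227)) [0.4799 0.088  0.0108] (np.int64(278), np.int64(228)) [0.4817 0.106  0.0128]
```

View pics/s6.png

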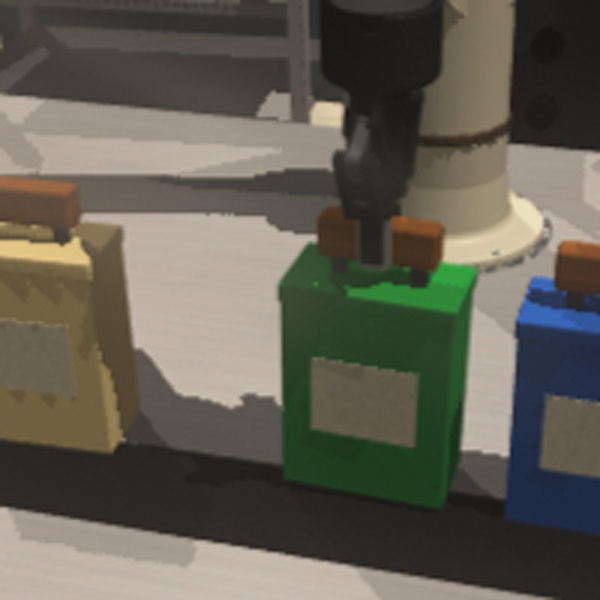

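At this grip it was carried instead of tipping: roll fell to 1.3° and it rose about 6 mm. I'm lowering it back toward its place, away from the blue tin, and setting it down.

Call:
play_rows([
  {"dp":[0.006,0,0.01],"spin":0,"fingers":0.51},
  {"dp":[0.012,0,0.025],"spin":0,"fingers":0.51},
  {"dp":[0.014,0,0.045],"spin":0,"fingers":0.51},
  {"dp":[0.014,0,0.065],"spin":0,"fingers":0.51},
  {"dp":[0.014,0,0.085],"spin":0,"fingers":0.51},
  {"dp":[0.016,0,0.1],"spin":0,"fingers":0.51},
  {"dp":[0.018,0,0.1],"spin":0,"fingers":0.51},
  {"dp":[0.02,0,0.1],"spin":0,"fingers":0.5},
  {"dp":[0.02,0,0.1],"spin":0,"fingers":0.49},
])

```text
clock: 6.78
tool_pos: [0.4521, 0.0113, 0.1685]
eef_rot: [-0.421, 1.566, -2.011]
force: [-4.8, -4.8, 9.7]
width: 0.0218
```

```bash
python3 look.py s7; python3 tilt.py
```

```text
t 6.78 p [0.4521 0.0113 0.1685] x [-0.002 -0.004 -1.   ] yaw(toolY vs worldX) -1.1 F [-4.8 -4.8  9.7] T [-0.88  1.17  0.1 ] w 0.0218 q [ 0.77  0.33 -0.99  2.07  0.35  0.92 -0.43]
lid 256 c [0.4633 0.0463 0.166 ] n [0.014 0.027 1.   ]
front 1088 c [0.4821 0.0134 0.0534] n [ 1.    -0.016 -0.014]
roll about x (left-tip +):  1.54
yaw -0.91
(np.int64(211), np.int64(218)) [ 0.4819 -0.0464  0.0117] (np.int64(220), np.int64(220)) [ 0.483  -0.025   0.0109] (np.int64(228), np.int64(222)) [ 0.4796 -0.0076  0.0063] (np.int64(236), np.int64(223)) [0.4823 0.0118 0.0091] (np.int64(244), np.int64(225)) [0.4846 0.0307 0.0087] (np.int64(252), np.int64(226)) [0.4834 0.0486 0.0085] (np.int64(260), np.int64(225)) [0.4755 0.0646 0.0086]
```

Call:
play_rows([
  {"dp":[0,0,-0.008],"spin":0,"fingers":0.49},
  {"dp":[0,0,-0.016],"spin":0,"fingers":0.49},
  {"dp":[-0.001,0,-0.024],"spin":0,"fingers":0.49},
  {"dp":[-0.003,0,-0.032],"spin":0,"fingers":0.49},
  {"dp":[-0.004,0,-0.04],"spin":0,"fingers":0.49},
])

```text
clock: 7.3
tool_pos: [0.4522, 0.0281, 0.1699]
eef_rot: [-0.506, 1.567, -2.095]
force: [0.3, -0.0, -7.7]
width: 0.0217
```

```bash
python3 look.py s8; python3 tilt.py
```

```text
t 7.3 p [0.4522 0.0281 0.1699] x [-0.002 -0.004 -1.   ] yaw(toolY vs worldX) -1.05 F [ 0.3 -0.  -7.7] T [ 0.04 -0.01  0.  ] w 0.0217 q [ 0.74  0.33 -0.99  2.06  0.35  0.93 -0.46]
lid 248 c [0.4633 0.0649 0.1676] n [0.005 0.028 1.   ]
front 1172 c [0.4834 0.034  0.0602] n [ 1.    -0.018 -0.006]
roll about x (left-tip +):  1.6
yaw -1.03
(np.int64(219), np.int64(220)) [ 0.484  -0.027   0.0112] (np.int64(227), np.int64(221)) [ 0.4808 -0.0095  0.0095] (np.int64(235), np.int64(223)) [0.4809 0.009  0.0075] (np.int64(243), np.int64(224)) [0.4847 0.0285 0.0111] (np.int64(251), np.int64(226)) [0.4843 0.0465 0.0088] (np.int64(259), np.int64(227)) [0.482  0.064  0.0077] (np.int64(267), np.int64(228)) [0.4821 0.0819 0.0085]
```

Call:
play_rows([
  {"dp":[0,0,0.015],"spin":0,"fingers":0.49},
  {"dp":[0,0,0.03],"spin":0,"fingers":0.49},
  {"dp":[0,0,0.045],"spin":0,"fingers":0.49},
  {"dp":[0.005,0,0.05],"spin":0,"fingers":0.49},
  {"dp":[0.01,0,0.045],"spin":0,"fingers":0.49},
  {"dp":[0.01,0,0.038],"spin":0,"fingers":0.49},
])

```text
clock: 7.9
tool_pos: [0.4539, 0.0096, 0.1682]
eef_rot: [0.057, 1.562, -1.535]
force: [-5.7, -7.9, 20.4]
width: 0.022
```

```bash
python3 look.py s9; python3 tilt.py
```

```text
t 7.9 p [0.4539 0.0096 0.1682] x [ 0.    -0.009 -1.   ] yaw(toolY vs worldX) -1.21 F [-5.7 -7.9 20.4] T [-1.83  1.53  0.05] w 0.022 q [ 0.77  0.33 -0.98  2.06  0.36  0.92 -0.44]
lid 240 c [0.4648 0.0459 0.1661] n [0.013 0.038 0.999]
front 1121 c [0.4837 0.0112 0.0566] n [ 1.    -0.018 -0.015]
roll about x (left-tip +):  2.17
yaw -1.01
(np.int64(210), np.int64(218)) [ 0.4833 -0.0482  0.0124] (np.int64(218), np.int64(220)) [ 0.4803 -0.0307  0.008 ] (np.int64(226), np.int64(222)) [ 0.4833 -0.011   0.0083] (np.int64(234), np.int64(223)) [0.4812 0.0068 0.0074] (np.int64(242), np.int64(224)) [0.4828 0.0257 0.0092] (np.int64(250), np.int64(226)) [0.483  0.0439 0.0074] (np.int64(258), np.int64(226)) [0.4758 0.0602 0.0053]
```

Call:
play_rows([
  {"dp":[0.006,0,-0.006],"spin":0,"fingers":0.49},
  {"dp":[0.005,0,-0.012],"spin":0,"fingers":0.49},
  {"dp":[0.004,0,-0.018],"spin":0,"fingers":0.49},
  {"dp":[0.0025,0,-0.025],"spin":0,"fingers":0.49},
  {"dp":[0.001,0,-0.032],"spin":0,"fingers":0.49},
])

```text
clock: 8.42
tool_pos: [0.4555, 0.0203, 0.1702]
eef_rot: [0.165, 1.557, -1.428]
force: [-5.6, -7.4, 17.2]
width: 0.022
```

```bash
python3 look.py s10; python3 tilt.py
```

```text
t 8.42 p [0.4555 0.0203 0.1702] x [ 0.002 -0.014 -1.   ] yaw(toolY vs worldX) -1.28 F [-5.6 -7.4 17.2] T [-1.59  1.68  0.1 ] w 0.022 q [ 0.74  0.33 -0.99  2.06  0.36  0.93 -0.47]
lid 238 c [0.4657 0.0552 0.1667] n [0.008 0.09  0.996]
front 1019 c [0.484  0.0117 0.0539] n [ 0.999 -0.023 -0.023]
roll about x (left-tip +):  5.19
yaw -1.29
(np.int64(211), np.int64(216)) [ 0.483  -0.0457  0.0181] (np.int64(222), np.int64(219)) [ 0.4819 -0.0206  0.0137] (np.int64(230), np.int64(221)) [ 0.4812 -0.0023  0.0111] (np.int64(238), np.int64(223)) [0.4813 0.0161 0.0091] (np.int64(246), np.int64(225)) [0.4822 0.0346 0.0078] (np.int64(254), np.int64(227)) [0.4839 0.0532 0.0071] (np.int64(262), np.int64(215)) [0.4494 0.0626 0.0173]
```

Call:
play_rows([
  {"dp":[0.005,-0.002,-0.008],"spin":0,"fingers":0.49},
  {"dp":[0.003,-0.002,-0.016],"spin":0,"fingers":0.49},
  {"dp":[0.002,-0.002,-0.024],"spin":0,"fingers":0.49},
  {"dp":[0.0,-0.002,-0.032],"spin":0,"fingers":0.49},
  {"dp":[-0.001,-0.002,-0.04],"spin":0,"fingers":0.49},
  {"dp":[-0.002,-0.002,-0.048],"spin":0,"fingers":0.49},
  {"dp":[-0.003,-0.002,-0.056],"spin":0,"fingers":0.49},
])

```text
clock: 9.1
tool_pos: [0.4558, 0.0416, 0.1726]
eef_rot: [0.173, 1.553, -1.421]
force: [-5.1, -3.7, 10.2]
width: 0.0218
```

```bash
python3 look.py s11; python3 tilt.py
```

```text
t 9.1 p [0.4558 0.0416 0.1726] x [ 0.003 -0.017 -1.   ] yaw(toolY vs worldX) -1.32 F [-5.1 -3.7 10.2] T [-1.15  1.53  0.08] w 0.0218 q [ 0.69  0.33 -0.99  2.05  0.37  0.94 -0.52]
lid 233 c [0.4669 0.0708 0.1663] n [0.018 0.193 0.981]
front 890 c [0.4837 0.0172 0.0493] n [ 0.999 -0.026 -0.023]
roll about x (left-tip +):  11.15
yaw -1.5
(np.int64(213), np.int64(213)) [ 0.4833 -0.0404  0.0273] (np.int64(221), np.int64(216)) [ 0.4804 -0.0231  0.0204] (np.int64(229), np.int64(218)) [ 0.4816 -0.0042  0.0192] (np.int64(238), np.int64(221)) [0.4846 0.0172 0.0171] (np.int64(248), np.int64(225)) [0.4825 0.0393 0.0089] (np.int64(256), np.int64(227)) [0.4849 0.058  0.0087] (np.int64(264), np.int64(210)) [0.4508 0.0673 0.0326] (np.int64(272), np.int64(168)) [0.4892 0.091  0.1621]
```

View pics/s11.png

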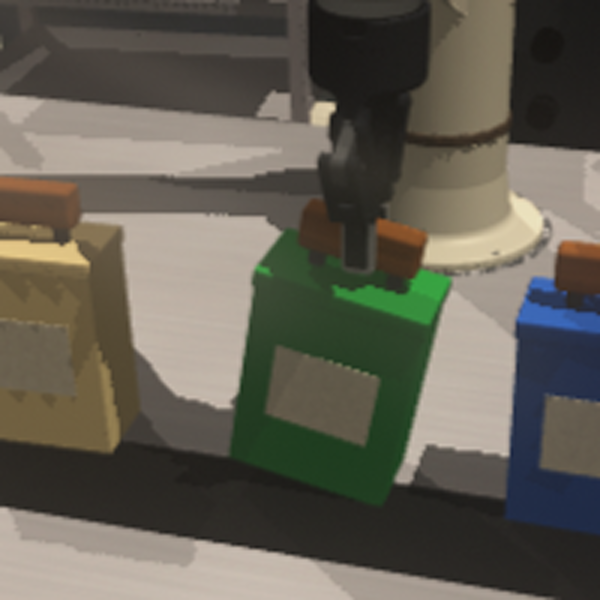

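Tipped 11° onto the left edge: bottom-left corner on the bench at crop (385,500), right corner raised at (235,455). I'll tighten the grip and swing the right side forward about the left foot.

Call:
play_rows([
  {"dp":[0.003,0,0],"spin":0,"fingers":0.7},
  {"dp":[0.003,0,0],"spin":0,"fingers":1},
  {"dp":[0.003,0,0],"spin":0,"fingers":1},
  {"dp":[0.003,0.004,-0.0005],"spin":-0.07,"fingers":1},
  {"dp":[0.003,0.007,-0.001],"spin":-0.14,"fingers":1},
  {"dp":[0.003,0.011,-0.0015],"spin":-0.21,"fingers":1},
  {"dp":[0.003,0.014,-0.002],"spin":-0.28,"fingers":1},
  {"dp":[0.003,0.014,-0.002],"spin":-0.28,"fingers":1},
])

```text
clock: 9.87
tool_pos: [0.4622, 0.0406, 0.1728]
eef_rot: [-0.046, 1.55, -1.418]
force: [-4.0, -4.7, 10.4]
width: 0.0211
```

```bash
python3 look.py s12; python3 tilt.py
```

```text
t 9.87 p [0.4622 0.0406 0.1728] x [ 0.003 -0.02  -1.   ] yaw(toolY vs worldX) 11.37 F [-4.  -4.7 10.4] T [-1.41  1.34  0.02] w 0.0211 q [ 0.72  0.36 -1.03  2.04  0.41  0.95 -0.33]
lid 214 c [0.4715 0.064  0.1679] n [-0.023  0.196  0.98 ]
front 1180 c [0.4945 0.0254 0.0692] n [ 0.981  0.195 -0.022]
roll about x (left-tip +):  11.31
yaw 11.24
(np.int64(212), np.int64(220)) [ 0.5059 -0.0349  0.0251] (np.int64(220), np.int64(221)) [ 0.5021 -0.0181  0.0229] (np.int64(228), np.int64(223)) [ 0.5002 -0.0007  0.0194] (np.int64(236), np.int64(224)) [0.4951 0.0158 0.0162] (np.int64(244), np.int64(226)) [0.4943 0.0335 0.0135] (np.int64(252), np.int64(227)) [0.4918 0.0508 0.0123] (np.int64(260), np.int64(222)) [0.4853 0.0669 0.0241] (np.int64(268), np.int64(188)) [0.4845 0.0828 0.1119]
```

View pics/s12.png

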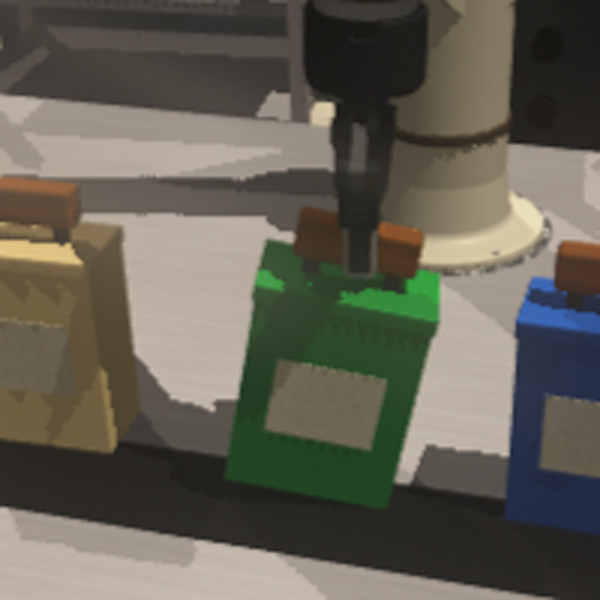

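Call:
play_rows([
  {"dp":[0.003,0.004,-0.0005],"spin":-0.07,"fingers":1},
  {"dp":[0.003,0.008,-0.001],"spin":-0.14,"fingers":1},
  {"dp":[0.003,0.01,-0.0015],"spin":-0.21,"fingers":1},
  {"dp":[0.003,0.013,-0.002],"spin":-0.28,"fingers":1},
  {"dp":[0.003,0.015,-0.002],"spin":-0.34,"fingers":1},
  {"dp":[0.003,0.015,-0.002],"spin":-0.34,"fingers":1},
])

```text
clock: 10.47
tool_pos: [0.4698, 0.0403, 0.173]
eef_rot: [-0.226, 1.547, -1.334]
force: [-0.8, -5.3, 7.8]
width: 0.0213
```

```bash
python3 look.py s13; python3 tilt.py
```

```text
t 10.47 p [0.4698 0.0403 0.173 ] x [ 0.006 -0.024 -1.   ] yaw(toolY vs worldX) 26.52 F [-0.8 -5.3  7.8] T [-1.45  0.4  -0.01] w 0.0213 q [ 0.75  0.4  -1.08  2.02  0.46  0.98 -0.11]
lid 110 c [0.4785 0.0471 0.1717] n [-0.045  0.2    0.979]
front 1439 c [0.5073 0.0286 0.0858] n [ 0.896  0.444 -0.025]
roll about x (left-tip +):  11.55
yaw 26.35
(np.int64(209), np.int64(227)) [ 0.5353 -0.0311  0.0281] (np.int64(217), np.int64(227)) [ 0.5288 -0.0157  0.0264] (np.int64(225), np.int64(228)) [5.233e-01 1.000e-04 2.280e-02] (np.int64(233), np.int64(228)) [0.5122 0.0142 0.0175] (np.int64(241), np.int64(229)) [0.505  0.0299 0.0125] (np.int64(249), np.int64(229)) [0.4968 0.0454 0.0095] (np.int64(257), np.int64(229)) [0.4878 0.061  0.006 ] (np.int64(265), np.int64(208)) [0.483  0.0769 0.0607]
```

View pics/s13.png

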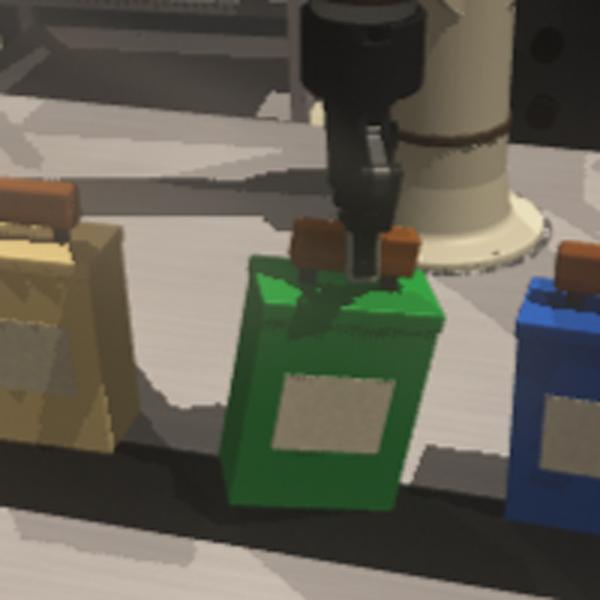

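Swing done: yaw 26.4° and still tipped. Now easing the grip and lowering onto its foot.

Call:
play_rows([
  {"dp":[0.003,0,0],"spin":0,"fingers":0.49},
  {"dp":[0.003,0,0],"spin":0,"fingers":0.49},
  {"dp":[0.004,0,0.012],"spin":0,"fingers":0.49},
  {"dp":[0.006,0,0.024],"spin":0,"fingers":0.49},
  {"dp":[0.009,0,0.037],"spin":0,"fingers":0.49},
  {"dp":[0.012,0,0.05],"spin":0,"fingers":0.49},
  {"dp":[0.015,0,0.063],"spin":0,"fingers":0.49},
  {"dp":[0.0185,0,0.076],"spin":0,"fingers":0.49},
])

```text
clock: 11.23
tool_pos: [0.4837, 0.0114, 0.1669]
eef_rot: [-0.231, 1.545, -1.342]
force: [-1.8, -3.2, 4.1]
width: 0.022
```

```bash
python3 look.py s14; python3 tilt.py
```

```text
t 11.23 p [0.4837 0.0114 0.1669] x [ 0.006 -0.025 -1.   ] yaw(toolY vs worldX) 26.31 F [-1.8 -3.2  4.1] T [-0.71  0.86  0.12] w 0.022 q [ 0.77  0.43 -1.06  2.    0.49  0.98 -0.07]
lid 246 c [0.4926 0.0283 0.1668] n [0.003 0.036 0.999]
front 1447 c [0.5139 0.015  0.0824] n [ 0.895  0.446 -0.024]
roll about x (left-tip +):  2.06
yaw 26.47
(np.int64(206), np.int64(231)) [ 0.5381 -0.0374  0.0185] (np.int64(214), np.int64(234)) [ 0.5305 -0.0228  0.0077] (np.int64(222), np.int64(233)) [ 0.5251 -0.0065  0.0095] (np.int64(230), np.int64(232)) [0.5145 0.0079 0.0072] (np.int64(238), np.int64(231)) [0.5083 0.024  0.0085] (np.int64(246), np.int64(230)) [0.5005 0.0397 0.0084] (np.int64(254), np.int64(229)) [0.4929 0.0555 0.0086]
```

View pics/s14.png

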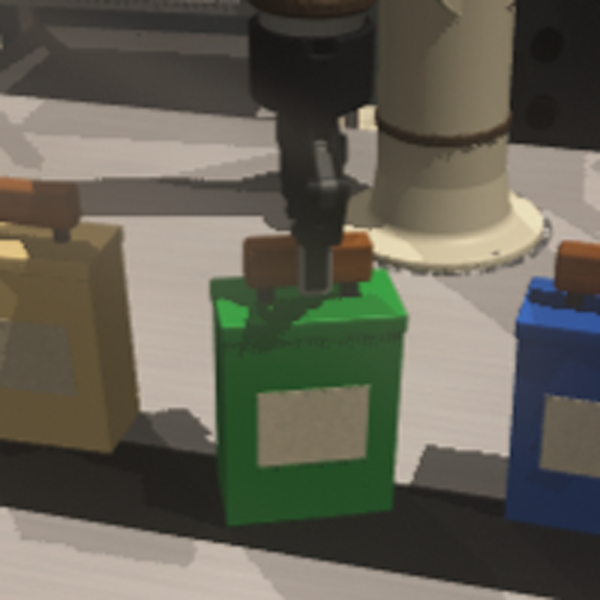

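Call:
play_rows([
  {"dp":[0.003,0,0.008],"spin":0,"fingers":0.49},
  {"dp":[0.004,0,0.016],"spin":0,"fingers":0.49},
  {"dp":[0.003,0,0.02],"spin":0,"fingers":0.48},
  {"dp":[0.002,0,0.02],"spin":0,"fingers":0.42},
  {"dp":[0.0,0,0.02],"spin":0,"fingers":0.42},
  {"dp":[0.0,0,0.02],"spin":0,"fingers":0.42},
  {"dp":[0.0,0,0.02],"spin":0,"fingers":0.42},
])

```text
clock: 11.92
tool_pos: [0.4877, 0.0036, 0.167]
eef_rot: [-0.218, 1.544, -1.331]
force: [-1.2, -0.1, -0.4]
width: 0.0247
```

```bash
python3 look.py s15; python3 tilt.py
```

```text
t 11.92 p [0.4877 0.0036 0.167 ] x [ 0.006 -0.026 -1.   ] yaw(toolY vs worldX) 26.24 F [-1.2 -0.1 -0.4] T [-0.11  0.31  0.03] w 0.0247 q [ 0.78  0.44 -1.05  1.99  0.49  0.98 -0.06]
lid 259 c [0.4932 0.0214 0.1656] n [0.024 0.012 1.   ]
front 1420 c [0.5141 0.0133 0.0814] n [ 0.897  0.442 -0.02 ]
roll about x (left-tip +):  0.7
yaw 26.27
(np.int64(205), np.int64(226)) [ 0.5389 -0.0385  0.032 ] (np.int64(213), np.int64(234)) [ 0.5318 -0.0245  0.0083] (np.int64(221), np.int64(233)) [ 0.5251 -0.0088  0.0091] (np.int64(229), np.int64(233)) [0.5141 0.0055 0.0038] (np.int64(237), np.int64(232)) [0.511  0.0226 0.0075] (np.int64(245), np.int64(230)) [0.4989 0.037  0.0067] (np.int64(253), np.int64(229)) [0.4917 0.053  0.0073]
```

View pics/s15.png

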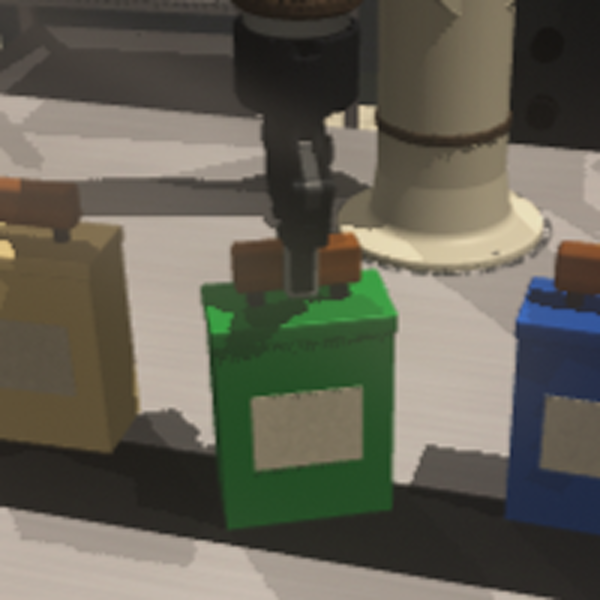

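It's set down turned at yaw 26.3°, but the pads lean it about 1° forward. I'll free it, recentre 2 mm and look.

Call:
play_rows([
  {"dp":[0.0,0,0.0],"spin":0,"fingers":0.25},
  {"dp":[0.0,-0.002,0.0],"spin":0,"fingers":0.25},
  {"dp":[0.0,-0.005,0.0],"spin":0,"fingers":0.25},
  {"dp":[0.0,-0.005,0.0],"spin":0,"fingers":0.25},
])

```text
clock: 12.35
tool_pos: [0.4858, 0.0028, 0.1671]
eef_rot: [-0.212, 1.544, -1.324]
force: [-0.3, 1.0, 0.1]
width: 0.032
```

```bash
python3 look.py s16; python3 tilt.py
```

```text
t 12.35 p [0.4858 0.0028 0.1671] x [ 0.006 -0.026 -1.   ] yaw(toolY vs worldX) 26.25 F [-0.3  1.   0.1] T [ 0.02 -0.   -0.04] w 0.032 q [ 0.79  0.43 -1.05  2.    0.49  0.98 -0.05]
lid 250 c [0.4897 0.0244 0.1656] n [-0.001 -0.001  1.   ]
front 1466 c [0.5131 0.0128 0.0826] n [ 0.897  0.442 -0.006]
roll about x (left-tip +):  -0.05
yaw 26.2
(np.int64(205), np.int64(226)) [ 0.5392 -0.0384  0.0322] (np.int64(213), np.int64(234)) [ 0.5301 -0.0252  0.007 ] (np.int64(221), np.int64(233)) [ 0.5243 -0.0091  0.0085] (np.int64(229), np.int64(233)) [0.5152 0.0058 0.0046] (np.int64(237), np.int64(232)) [0.5088 0.0219 0.0057] (np.int64(245), np.int64(231)) [0.5005 0.0374 0.0053] (np.int64(253), np.int64(230)) [0.4938 0.0536 0.0062]
```

Flat at yaw 26.2°. Regripping lightly and starting the tip onto the right edge with a gentle press.

Call:
play_rows([
  {"dp":[0,0,0],"spin":0,"fingers":0.49},
  {"dp":[0,0,0],"spin":0,"fingers":0.49},
  {"dp":[0.003,0,0],"spin":0,"fingers":0.49},
  {"dp":[0.003,0,0.008],"spin":0,"fingers":0.49},
  {"dp":[0.002,0,0.016],"spin":0,"fingers":0.49},
  {"dp":[0.0,0,0.024],"spin":0,"fingers":0.49},
  {"dp":[-0.001,0,0.032],"spin":0,"fingers":0.49},
])

```text
clock: 13.03
tool_pos: [0.491, -0.0072, 0.1684]
eef_rot: [-0.246, 1.546, -1.357]
force: [-4.7, 3.3, 10.1]
width: 0.0218
```

```bash
python3 look.py s17; python3 tilt.py
```

```text
t 13.03 p [ 0.491  -0.0072  0.1684] x [ 0.005 -0.025 -1.   ] yaw(toolY vs worldX) 26.31 F [-4.7  3.3 10.1] T [ 0.62  1.28 -0.08] w 0.0218 q [ 0.8   0.44 -1.05  1.99  0.49  0.98 -0.03]
lid 323 c [0.4981 0.01   0.1692] n [ 0.03  -0.049  0.998]
front 1524 c [0.5166 0.0081 0.0878] n [ 0.897  0.442 -0.018]
roll about x (left-tip +):  -2.79
yaw 26.25
(np.int64(201), np.int64(200)) [ 0.5407 -0.0422  0.0976] (np.int64(209), np.int64(235)) [ 0.533  -0.0333  0.0048] (np.int64(217), np.int64(234)) [ 0.5271 -0.0172  0.0063] (np.int64(225), np.int64(232)) [ 0.5186 -0.002   0.0083] (np.int64(233), np.int64(231)) [0.5127 0.0142 0.0098] (np.int64(241), np.int64(230)) [0.506  0.0301 0.0106] (np.int64(249), np.int64(229)) [0.496  0.0452 0.0089]
```

Call:
play_rows([
  {"dp":[0.004,-0.001,0.008],"spin":0,"fingers":0.49},
  {"dp":[0.003,-0.002,0.017],"spin":0,"fingers":0.49},
  {"dp":[0.001,-0.003,0.026],"spin":0,"fingers":0.49},
  {"dp":[0.0,-0.004,0.035],"spin":0,"fingers":0.49},
  {"dp":[-0.002,-0.004,0.044],"spin":0,"fingers":0.49},
  {"dp":[-0.003,-0.004,0.053],"spin":0,"fingers":0.49},
  {"dp":[-0.004,-0.004,0.062],"spin":0,"fingers":0.49},
  {"dp":[-0.005,-0.004,0.069],"spin":0,"fingers":0.49},
])

```text
clock: 13.8
tool_pos: [0.5024, -0.0331, 0.1713]
eef_rot: [-0.218, 1.546, -1.33]
force: [-1.3, 2.7, 0.6]
width: 0.0221
```

```bash
python3 look.py s18; python3 tilt.py
```

```text
t 13.8 p [ 0.5024 -0.0331  0.1713] x [ 0.006 -0.024 -1.   ] yaw(toolY vs worldX) 26.26 F [-1.3  2.7  0.6] T [0.51 0.2  0.08] w 0.0221 q [ 0.84  0.46 -1.04  1.96  0.5   1.    0.02]
lid 388 c [ 0.5075 -0.0174  0.1748] n [ 0.09  -0.167  0.982]
front 1464 c [ 0.522  -0.0042  0.0913] n [ 0.897  0.443 -0.01 ]
roll about x (left-tip +):  -9.65
yaw 26.28
(np.int64(189), np.int64(182)) [ 0.5471 -0.0618  0.1404] (np.int64(197), np.int64(206)) [ 0.546  -0.0497  0.0852] (np.int64(205), np.int64(232)) [ 0.5388 -0.0396  0.0159] (np.int64(213), np.int64(234)) [ 0.53   -0.0252  0.0068] (np.int64(221), np.int64(232)) [ 0.5255 -0.0085  0.0122] (np.int64(229), np.int64(229)) [0.518  0.0071 0.0176] (np.int64(237), np.int64(227)) [0.5102 0.0226 0.0202] (np.int64(245), np.int64(225)) [0.5011 0.0378 0.0219]
```

View pics/s18.png

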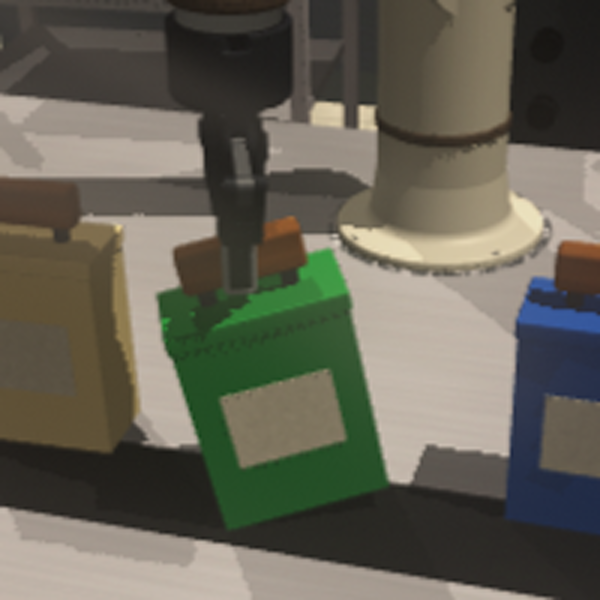

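Tipped 11° onto the right edge: contact corner at crop (230,527), left side raised. I'll tighten and swing the left side forward, half first.

Call:
play_rows([
  {"dp":[0.003,0,0],"spin":0,"fingers":0.7},
  {"dp":[0.003,0,0],"spin":0,"fingers":1},
  {"dp":[0.003,0,0],"spin":0,"fingers":1},
  {"dp":[0.004,0.002,0],"spin":0.07,"fingers":1},
  {"dp":[0.004,0.004,-0.001],"spin":0.14,"fingers":1},
  {"dp":[0.004,0.006,-0.001],"spin":0.21,"fingers":1},
  {"dp":[0.004,0.008,-0.001],"spin":0.28,"fingers":1},
  {"dp":[0.004,0.008,-0.001],"spin":0.28,"fingers":1},
])

```text
clock: 14.57
tool_pos: [0.5067, -0.0317, 0.1712]
eef_rot: [0.098, 1.543, -1.237]
force: [-2.2, 1.7, 12.2]
width: 0.0216
```

```bash
python3 look.py s19; python3 tilt.py
```

```text
t 14.57 p [ 0.5067 -0.0317  0.1712] x [ 0.009 -0.026 -1.   ] yaw(toolY vs worldX) 13.47 F [-2.2  1.7 12.2] T [-0.03  0.61 -0.18] w 0.0216 q [ 0.79  0.44 -0.98  1.95  0.47  0.99 -0.18]
lid 286 c [ 0.5109 -0.0147  0.1752] n [ 0.061 -0.171  0.983]
front 1856 c [ 0.5321 -0.0047  0.0913] n [ 0.972  0.235 -0.002]
roll about x (left-tip +):  -9.88
yaw 13.58
(np.int64(188), np.int64(188)) [ 0.5457 -0.0657  0.1252] (np.int64(196), np.int64(215)) [ 0.5449 -0.054   0.0615] (np.int64(204), np.int64(236)) [ 0.542  -0.0412  0.0073] (np.int64(212), np.int64(235)) [ 0.5344 -0.0259  0.0074] (np.int64(220), np.int64(234)) [ 0.5329 -0.0083  0.0124] (np.int64(228), np.int64(233)) [0.53   0.0086 0.0162] (np.int64(236), np.int64(232)) [0.5271 0.0254 0.0199] (np.int64(244), np.int64(230)) [0.5228 0.0417 0.0252] (np.int64(252), np.int64(229)) [0.5193 0.0581 0.0284]
```

View pics/s19.png

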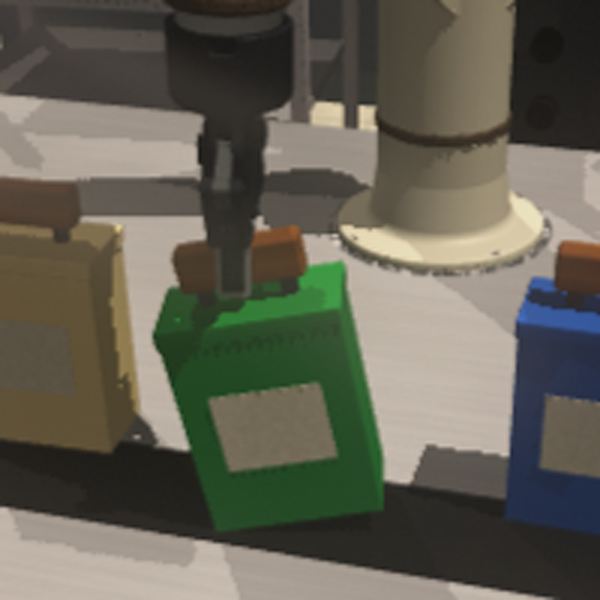

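Yaw is 13.6° and the projected end is about 9 mm too far forward, though still on the strip. I'll finish the swing while easing back a few mm.

Call:
play_rows([
  {"dp":[0.002,-0.002,-0.001],"spin":0.07,"fingers":1},
  {"dp":[0.002,-0.004,-0.002],"spin":0.14,"fingers":1},
  {"dp":[0.002,-0.007,-0.003],"spin":0.21,"fingers":1},
  {"dp":[0.002,-0.0095,-0.004],"spin":0.28,"fingers":1},
  {"dp":[0.002,-0.011,-0.004],"spin":0.295,"fingers":1},
  {"dp":[0.002,-0.011,-0.004],"spin":0.295,"fingers":1},
])

```text
clock: 15.17
tool_pos: [0.5052, -0.0325, 0.1714]
eef_rot: [0.51, 1.539, -1.055]
force: [5.0, -1.1, 0.9]
width: 0.0216
```

```bash
python3 look.py s20; python3 tilt.py
```

```text
t 15.17 p [ 0.5052 -0.0325  0.1714] x [ 0.016 -0.028 -0.999] yaw(toolY vs worldX) 0.32 F [ 5.  -1.1  0.9] T [-0.78 -1.81  0.18] w 0.0216 q [ 0.76  0.41 -0.93  1.96  0.44  0.96 -0.38]
lid 306 c [ 0.5164 -0.0123  0.1763] n [-0.005 -0.172  0.985]
front 1927 c [ 0.5383 -0.0113  0.0919] n [1.    0.009 0.019]
roll about x (left-tip +):  -9.88
yaw 0.53
(np.int64(187), np.int64(192)) [ 0.5387 -0.072   0.1105] (np.int64(195), np.int64(223)) [ 0.5408 -0.0597  0.0372] (np.int64(203), np.int64(234)) [ 0.5372 -0.0451  0.0083] (np.int64(211), np.int64(235)) [ 0.5402 -0.0259  0.0117] (np.int64(219), np.int64(235)) [ 0.5384 -0.0086  0.0138] (np.int64(227), np.int64(235)) [0.5385 0.0091 0.0173] (np.int64(235), np.int64(235)) [0.5414 0.0276 0.0231] (np.int64(243), np.int64(235)) [0.54   0.0444 0.0254] (np.int64(251), np.int64(235)) [0.5374 0.0608 0.0266]
```

View pics/s20.png

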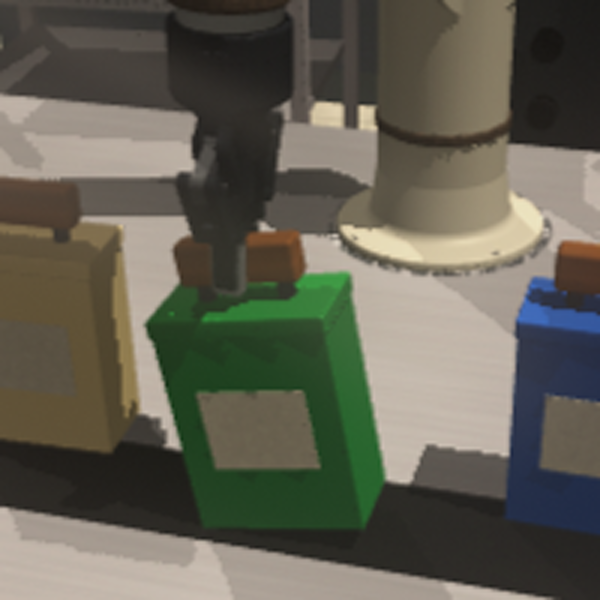

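Square at yaw 0.5°, still on the right edge, with the front bottom edge inside the strip. Easing the grip and lowering.

Call:
play_rows([
  {"dp":[0.003,0,0],"spin":0,"fingers":0.49},
  {"dp":[0.003,0,0],"spin":0,"fingers":0.49},
  {"dp":[0.004,0,-0.012],"spin":0,"fingers":0.49},
  {"dp":[0.006,0,-0.025],"spin":0,"fingers":0.49},
  {"dp":[0.009,0,-0.038],"spin":0,"fingers":0.49},
  {"dp":[0.012,0,-0.051],"spin":0,"fingers":0.49},
  {"dp":[0.015,0,-0.064],"spin":0,"fingers":0.49},
])

```text
clock: 15.85
tool_pos: [0.506, -0.0059, 0.1654]
eef_rot: [0.568, 1.539, -0.996]
force: [1.2, 2.9, 6.6]
width: 0.0216
```

```bash
python3 look.py s21; python3 tilt.py
```

```text
t 15.85 p [ 0.506  -0.0059  0.1654] x [ 0.017 -0.027 -0.999] yaw(toolY vs worldX) 0.41 F [1.2 2.9 6.6] T [ 0.35  0.09 -0.  ] w 0.0216 q [ 0.7   0.42 -0.93  1.97  0.45  0.95 -0.44]
lid 365 c [0.5182 0.0158 0.1686] n [-0.015 -0.035  0.999]
front 1951 c [0.538  0.0033 0.0862] n [1.    0.007 0.01 ]
roll about x (left-tip +):  -2.0
yaw 0.42
(np.int64(197), np.int64(217)) [ 0.5398 -0.0544  0.0528] (np.int64(205), np.int64(235)) [ 0.5394 -0.0398  0.0083] (np.int64(213), np.int64(236)) [ 0.5401 -0.0216  0.0098] (np.int64(221), np.int64(237)) [ 0.5376 -0.0047  0.0086] (np.int64(229), np.int64(238)) [0.5409 0.0141 0.0122] (np.int64(237), np.int64(239)) [0.54   0.0313 0.0123] (np.int64(245), np.int64(240)) [0.5395 0.0484 0.0127] (np.int64(253), np.int64(240)) [0.53   0.0631 0.0083]
```

Call:
play_rows([
  {"dp":[0.003,0,-0.008],"spin":0,"fingers":0.49},
  {"dp":[0.004,0,-0.015],"spin":0,"fingers":0.49},
  {"dp":[0.003,0,-0.018],"spin":0,"fingers":0.45},
  {"dp":[0.0,0,-0.018],"spin":0,"fingers":0.4},
  {"dp":[0.0,0,-0.018],"spin":0,"fingers":0.3},
  {"dp":[0.0,0,-0.018],"spin":0,"fingers":0.0},
  {"dp":[0.0,0,-0.018],"spin":0,"fingers":-0.4},
  {"dp":[0.0,0,-0.018],"spin":0,"fingers":-0.6},
])

```text
clock: 16.62
tool_pos: [0.5054, 0.0017, 0.1648]
eef_rot: [0.552, 1.54, -1.011]
force: [0.5, 0.2, -0.3]
width: 0.0655
```

```bash
python3 look.py s22; python3 tilt.py
```

```text
t 16.62 p [0.5054 0.0017 0.1648] x [ 0.016 -0.026 -1.   ] yaw(toolY vs worldX) 0.47 F [ 0.5  0.2 -0.3] T [ 0.06 -0.02  0.  ] w 0.0655 q [ 0.69  0.42 -0.93  1.97  0.45  0.95 -0.46]
lid 384 c [0.5218 0.0188 0.1655] n [0.008 0.003 1.   ]
front 1885 c [0.5393 0.0083 0.086 ] n [ 1.     0.004 -0.005]
roll about x (left-tip +):  0.18
yaw 0.25
(np.int64(199), np.int64(233)) [ 0.538  -0.0538  0.0099] (np.int64(207), np.int64(236)) [ 0.5382 -0.0359  0.0055] (np.int64(215), np.int64(237)) [ 0.5392 -0.0176  0.0072] (np.int64(223), np.int64(238)) [0.5409 0.0009 0.0096] (np.int64(231), np.int64(239)) [0.5385 0.0176 0.0084] (np.int64(239), np.int64(241)) [0.5387 0.0351 0.0068] (np.int64(247), np.int64(242)) [0.5358 0.0517 0.0053] (np.int64(255), np.int64(236)) [0.5142 0.0633 0.0071]
```

View pics/s22.png

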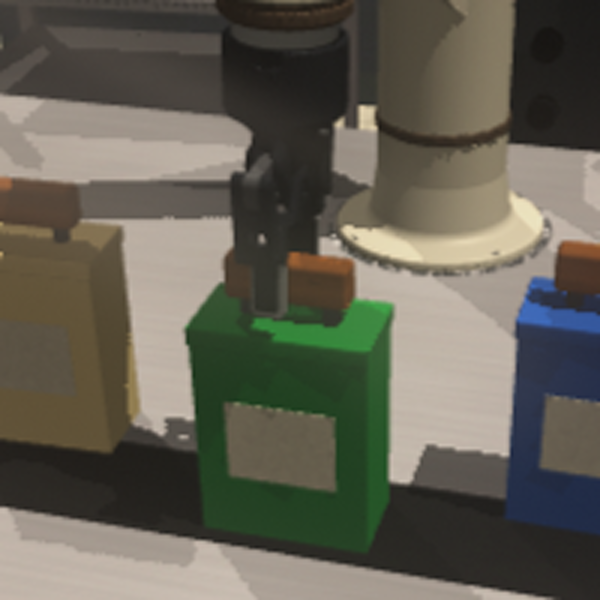

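Released. It stands flat and square at yaw 0.25°, with its front edge (205,527)–(365,548) inside the strip's edge, which runs about 16–20 px below. Retracting straight up.

Call:
play_rows([
  {"dp":[-0.02,0,0],"spin":0,"fingers":-0.8},
  {"dp":[-0.05,0,0],"spin":0,"fingers":-1},
  {"dp":[-0.1,0,0],"spin":0,"fingers":-1},
  {"dp":[-0.16,0,0],"spin":0,"fingers":-1},
  {"dp":[-0.22,0,0],"spin":0,"fingers":-1},
  {"dp":[-0.28,0,0],"spin":0,"fingers":-1},
  {"dp":[-0.34,-0.05,0],"spin":0,"fingers":-1},
  {"dp":[-0.34,-0.12,0.08],"spin":0,"fingers":-1},
  {"dp":[-0.34,-0.2,0.16],"spin":0,"fingers":-1},
  {"dp":[-0.34,-0.25,0.24],"spin":0,"fingers":-1},
  {"dp":[-0.34,-0.25,0.32],"spin":0,"fingers":-1},
  {"dp":[-0.34,-0.25,0.4],"spin":0,"fingers":-1},
  {"dp":[-0.34,-0.25,0.48],"spin":0,"fingers":-1},
  {"dp":[-0.34,-0.25,0.56],"spin":0,"fingers":-1},
  {"dp":[-0.34,-0.25,0.64],"spin":0,"fingers":-1},
  {"dp":[-0.34,-0.25,0.7],"spin":0,"fingers":-1},
  {"dp":[-0.34,-0.25,0.7],"spin":0,"fingers":-1},
])

```text
clock: 18.13
tool_pos: [0.4047, -0.281, 0.3075]
eef_rot: [0.576, 1.538, -0.993]
force: [0.0, 0.4, 0.7]
width: 0.0856
```

Run:
```python
from go import *; from tilt import tilt; from meas import run
st()
for n in("scene","top"):
    im,d=optics.grab_frame(n); print(n); run(n,im,d)
    if n=="scene": tilt(im,d)
    c=im[110:280,130:390] if n=="top" else im[100:290,70:400]
    cv2.imwrite(f"pics/{n}9.png",cv2.resize(c,None,fx=2.4 if n=="scene" else 3,fy=2.4 if n=="scene" else 3,interpolation=cv2.INTER_CUBIC)[:,:,::-1])
```

```text
t 18.13 p [ 0.4047 -0.281   0.3075] x [ 0.018 -0.028 -0.999] yaw(toolY vs worldX) 0.09 F [0.  0.4 0.7] T [-0.04  0.03 -0.02] w 0.0856 q [ 1.3   0.15 -0.82  1.84  0.13  1.17  0.43]
scene
green 906 0.16511108222636378 (array([510.4,   4.7]), array([ 69.3, 123. ]), 0.3) (array([0.53113601, 0.01653761]), np.float64(9.030533017880815))
blue 962 0.16497340298632623 (array([447.4, 209.3]), array([123.4,  69. ]), 89.4) (array([0.46523806, 0.21381089]), np.float64(-1.1166546111565196))
cream 855 0.16558777137492114 (array([ 446.6, -218.7]), array([ 67.6, 126.2]), 4.6) (array([ 0.46114395, -0.20930528]), np.float64(10.296468501549208))
bar [76.  3.] 43 0.2051 (array([ -865.4, -1240.5]), array([126.5,  14.7]), 2.2) (array([-0.86493814, -1.24030495]), np.float64(-84.85995602940216))
bar [39. 10.] 110 0.2059 (array([ -630.1, -1287.3]), array([ 65.1, 150.5]), 25.8) (array([-0.62662076, -1.27036293]), np.float64(17.104380702563027))
bar [363. 120.] 188 0.2067 (array([297.3, 250.6]), array([83.3, 20.7]), 1.0) (array([0.31364869, 0.25109039]), np.float64(-89.13463057428137))
bar [136. 121.] 145 0.207
[... 997 characters left out ...]
 np.float64(0.3802803063349247))
bar [259. 159.] 326 0.2056 (array([506.9,   3.4]), array([21.7, 78.6]), 1.1) (array([0.50627246, 0.00532273]), np.float64(0.18187322590402002))
bar [356. 186.] 338 0.2057 (array([ 442.2, -217.5]), array([21.6, 81.2]), 2.8) (array([ 0.44158439, -0.21662112]), np.float64(2.390714156372451))
bar [170. 186.] 329 0.2057 (array([444.2, 209.4]), array([82.4, 20.5]), 89.1) (array([0.44436019, 0.20893161]), np.float64(-0.5328611854050928))
bar [150. 253.] 363 0.2056 (array([295.3, 251.4]), array([82. , 21.4]), 1.8) (array([0.29396351, 0.25093145]), np.float64(-89.76687404360544))
strip 4113 (array([504.4,   1.6]), array([ 97.2, 655.5]), 0.1) [ 140  161  233   35 4113]
```

View pics/top9.png

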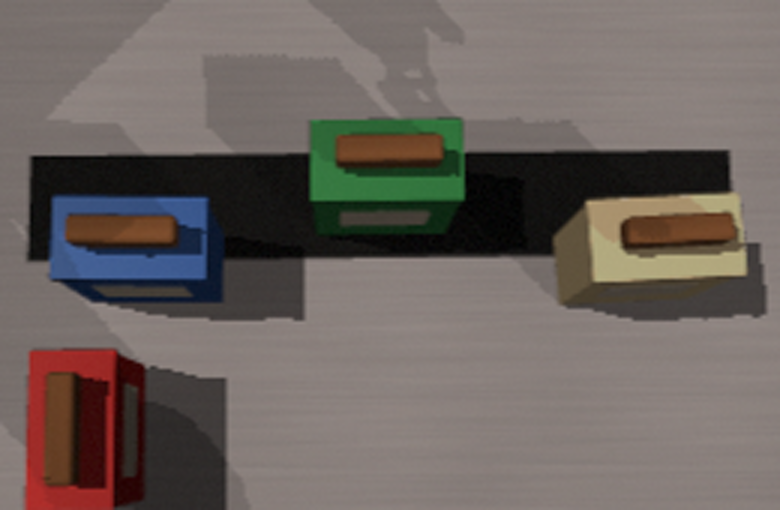

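View pics/scene9.png

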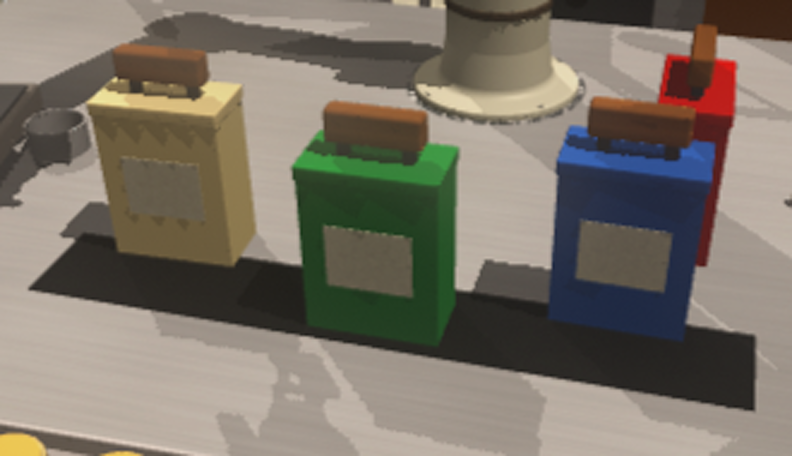

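```bash
python3 -c "
from workcell import bot
print(bot.job_done())"
```

```text
the job is handed in; nothing more can be done
None
```

I walked the green tin onto the black strip and handed the job in at about 18 s of the 43 s allowed. However, I lifted the tin clear of the bench a few times before the first proper tip, which the task said not to do.

**The walk:** Holding the handle, I tipped the tin about 11° onto its left edge and swung its right side forward to yaw 26°, then set it down flat. I then tipped it about 11° onto its right edge, swung its left side forward and set it down square. I let go and moved the arm away.

**Last checks:**
- **Position:** in the top view the tin's centre is at (0.507, 0.003) and the strip's centreline at x = 0.504. That puts the whole foot on the strip, with roughly 15 mm to spare at the front and rear. The scene camera reads the tin about 3 mm farther forward, but its picture also shows the foot inside the strip.
- **Squareness:** the yaw is 0.2–0.4° (strip 0.1–0.2°), and the tin stands upright to about 0.4°.
- **Other tins:** the blue, cream and red ones read the same as before, within about 1 mm from the top camera. The scene camera's cream reading differs by 2.4 mm and 2.4°, within its usual scatter there.

**What went wrong:**
- **Lifting:** the pads did not pivot on the bar at first. The tin came off the bench by about 2 mm, then 6 mm, and was carried up to about 35 mm sideways and back before I set it down. A lighter grip with a slight downward press fixed this, and I saw no lifting after that.
- **Finger geometry:** the fingertips measured about 20 mm farther back than stated, so I gripped about 15 mm lower than the given figures imply.

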